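# Stand four ceramic maquettes on their matching display discs

### The arm

A 6-joint arm with a two-finger parallel gripper is mounted at the origin on the work surface. World frame = base frame: x ahead of the robot, y to its left, z up, the work surface at z = 0. Lengths are in m, angles in rad, forces in N, time in s.
With the tool pointing down it reaches from about 0.375 to 0.975 m from the base axis. Payload 3.8 kg.
Tool frame: the origin (TCP) lies midway between the tips of the shut fingers; the grasp point (between the pads) lies 19 mm behind it; z points along the fingers, y is the line along which they close (so a half turn about z gives the same grasp; the last joint's range is limited). The gripper opens to 85 mm and grips with 20 to 120 N. Pads are 22 mm wide; open, the fingers measure 114 mm over their backs; the gripper's body (76 mm by 85 mm) begins 54 mm behind the grasp point. The pads swing forward as they close: fully open they stand 13 mm farther back than shut.
Start: joints at [-1.254, 0.264, 1.604, -0, 1.274, -0.037], TCP at [0.234, -0.633, 0.231] pointing down, gripper open.
Joint ranges: [-2.63, 2.63], [-0.94, 2.18], [0.31, 2.57], [-1.31, 4.45], [0, 2.66], [-2.55, 2.55]. Speed limits (rad/s): [2.57, 2.57, 3.14, 3.14, 3.14, 3.14].

### API

Orientations are given as a rotation vector (axis times angle).
In Python, from workcell import bot, imaging gives the robot as it stands.
- The arm moves only by the tool step_arm, never from a script. Its argument "series" is a list of rows, each an object of numbers: "grip": the closure, from -1 (fully open) to 1 (shut); "x", "y", "z": the shift along the tool's x, y, z normalised to -1 to 1, where 1 is 500 mm; "ax", "ay", "az": the turn, a rotation vector about the tool's x, y, z normalised to -1 to 1, where 1 is 30 degrees. A call has 1 to 12 rows; each row is the pose to reach, as a shift and turn from the pose commanded when the call began, along the tool's axes at that moment; what a row does not reach only later rows make up. A row lasts 1/10 s, in which the tool goes at most 50 mm and 8.59 degrees, less where a joint would pass 70% of its speed; a pose out of reach is approached as far as the arm can. A call with a number of a shift or a turn outside -1 to 1 is refused whole. A call with a gripper value outside its range is refused whole. The fingers move at their own pace and stop on an object; "force" is the grip in N (left out, the last holds). Time passes only in rows, so rows that repeat a pose let the fingers close. It gives the time, the measured TCP pose, the force, the opening and the grip force at its end, in the units of the state.
- bot.read_state(): the state, without advancing time (a new reading comes with each control period).
- imaging.read_camera(name): name is "scene" or "top" or "wrist"; returns a dict with "img" (420x560x3 uint8, red, green, blue), "fx", "fy", "cx", "cy" (pixels), "k1" (the pictures are not rectified: a ray, as slopes to the right and down, at radius r is drawn at 1 + k1 r^2 times it, then the intrinsics apply), "R" (3x3) and "t" (3): a world point X has camera coordinates R X + t. Camera axes: x right, y down, z forward; pixel columns grow to the right and rows downward; lengths in m; the calibration is good to about 2 mm. A picture is of the moment at which its call begins. There is no depth.
- bot.finish_job(): hands the job in; it is judged then, once.
The state is a dict: "time": time; "q": joint angles; "joint_vel": joint speeds; "joint_torque": joint torques, N m; "tool_pos": TCP position; "tcp_rot": TCP orientation; "wrist_force": force on the tool from outside, world axes, zero at the start; "torque": the same for the moment, N m; "width": opening from 0.0 (shut) to 1.0 (fully open); "grip_force": force on a finger pad.
Only numpy, scipy, OpenCV 4.12 (cv2) and the standard library are available. Lean on these libraries where they do the work, as an engineer would, in place of code of your own. Each camera call takes 0.05 s, during which the arm holds its last target. There are 200 camera calls.

### The job

Set up the studio show: stand each of the four glazed maquettes upright on the white disc whose inlay has the colour and shape of its foot, centred and turned so that the foot lines up with the inlay. Set them down gently without dropping or knocking any over, and leave the brush pot and the glaze jar where they are.

Things in the scene. Friction and masses are not known exactly. Their poses are not given: they have to be found in the camera images.
- seated: Terracotta-orange seated figure, 108 mm tall, on a round foot 68 mm across and 12 mm thick. Its torso, 32 mm wide along its own y and 26 mm along x, stands over the origin from 36 to 90 mm high: grip it across y at about 70 to 75 mm; the knees stick out to +x, 31 mm from the axis and below 53 mm; a 24 mm round head tops it. Fired ceramic, 175 to 350 g. Stands upright on the table at the start, at any yaw. Origin: centre of the foot's underside, z up.
- bust: Blue stylised head on shoulders, 102 mm tall, on a square foot 58 x 58 mm and 12 mm thick. The head is a rounded block 36 mm (x) by 32 mm (y) over the origin from 48 to 102 mm high, nose to +x: grip it across y at about 70 to 80 mm. Fired ceramic, 175 to 350 g. Stands upright on the table at the start, at any yaw. Origin: centre of the foot's underside, z up.
- arch: Yellow arch, 102 mm tall, on an oblong foot 80 mm (x) by 38 mm (y) and 12 mm thick. Its top beam is 62 mm (x) by 28 mm (y) over the origin from 58 to 102 mm high: grip it across y at about 70 to 80 mm. Fired ceramic, 175 to 350 g. Stands upright on the table at the start, at any yaw. Origin: centre of the foot's underside, z up.
- totem: Green pillar, 108 mm tall, on a plus-shaped foot (two crossing bars 76 x 26 mm along x and y, 12 mm thick). The shaft is 30 x 30 mm over the origin from 42 to 102 mm high, with a small pointed tip: grip it across y (or x) at about 70 to 80 mm. Fired ceramic, 175 to 350 g. Stands upright on the table at the start, at any yaw. Origin: centre of the foot's underside, z up.
- base_round: Place for the terracotta seated figure. White-painted wooden disc, 104 mm across, flat top 18 mm above the table, fixed to it. Origin: centre of its underside, z up; the inlay is flat (about 0.6 mm proud, offers no resistance) and centred, terracotta-orange, round, 74 mm across; any yaw of the figure will do.
- base_square: Place for the blue head. White-painted wooden disc, 104 mm across, flat top 18 mm above the table, fixed to it. Origin: centre of its underside, z up; the inlay is flat (about 0.6 mm proud, offers no resistance) and centred, blue, square, 64 x 64 mm, sides along the disc's x and y; any of the four quarter turns will do.
- base_oblong: Place for the yellow arch. White-painted wooden disc, 104 mm across, flat top 18 mm above the table, fixed to it. Origin: centre of its underside, z up; the inlay is flat (about 0.6 mm proud, offers no resistance) and centred, yellow, oblong, 86 mm along the disc's x by 44 mm along y; either way round will do.
- base_cross: Place for the green pillar. White-painted wooden disc, 104 mm across, flat top 18 mm above the table, fixed to it. Origin: centre of its underside, z up; the inlay is flat (about 0.6 mm proud, offers no resistance) and centred, green, plus-shaped, bars 82 x 32 mm along the disc's x and y; any of the four quarter turns will do.
- brush_pot: Bystander, leave alone: white ceramic pot, 72 mm across and 85 mm tall, with four brushes that reach 150 mm high, standing loose to the robot's right (-y). Origin: centre of its underside, z up.
- glaze_jar: Bystander, leave alone: white jar with a black cap, 64 mm across and 85 mm tall, standing loose to the robot's left (+y). Origin: centre of its underside, z up.

How it is judged:
By the outcome, as a careful person would: the job done as asked, in the order asked, and still so for the second after the job is handed in, with the robot touching nothing.
It also fails if it takes over 115 s, if anything falls off the work surface, if the arm or the gripper's body presses on something with over 40 N, if the wrist force passes 120 N, or if a joint passes its speed limit or range.

## Working session

There is one attempt and no reset: what is moved stays moved. The work goes in short steps, Python scripts to look and compute and a tool call to move; the robot and the scene stay as the last step left them, time stands still between calls to the robot, and variables do not carry over. Pictures are saved under pics/ and viewed, at most 14 in all, crops included, and the job is handed in when it is done.

Besides the shell and the picture viewer there is one more tool, called after ">>>" by a JSON object that holds its "fn" and its "kwargs", one argument or row to a line. step_arm: Moves the arm, as the interface text tells. Scaled input: -1 to 1 covers 500 mm each way for a shift and 30 degrees each way for a turn. Its arguments: {"type":"object","properties":{"series":{"type":"array","items":{"type":"object","properties":{"grip":{"type":"number"},"x":{"type":"number","minimum":-1,"maximum":1},"y":{"type":"number","minimum":-1,"maximum":1},"z":{"type":"number","minimum":-1,"maximum":1},"ax":{"type":"number","minimum":-1,"maximum":1},"ay":{"type":"number","minimum":-1,"maximum":1},"az":{"type":"number","minimum":-1,"maximum":1}}}},"force":{"type":"number"}},"required":["series"]}

```bash
mkdir -p pics; ls; python3 - <<'E'
from workcell import bot, imaging
import cv2, numpy as np, pickle
s=bot.read_state(); print({k:np.round(v,3) for k,v in s.items()})
D={}
for n in ("top","scene"):
    c=imaging.read_camera(n); D[n]=c
    cv2.imwrite(f"pics/{n}0.png",c["img"][:,:,::-1]); print(n,c["fx"],c["cx"],c["cy"],c["k1"],np.round(-c["R"].T@c["t"],3),np.round(c["R"],2).tolist())
pickle.dump(D,open("c0.pkl","wb"))
E
```

```text
pics
{'time': np.float64(0.0), 'q': array([-1.254,  0.265,  1.605,  0.   ,  1.274, -0.037]), 'joint_vel': array([ 0.   ,  0.   ,  0.003,  0.001, -0.   , -0.   ]), 'joint_torque': array([ 1.0000e-03, -5.1511e+01, -3.6731e+01, -0.0000e+00,  1.3000e-02,
       -0.0000e+00]), 'tool_pos': array([ 0.234, -0.633,  0.23 ]), 'tcp_rot': array([-3.09 , -0.552,  0.   ]), 'wrist_force': array([0.611, 0.215, 0.031]), 'torque': array([0.009, 0.001, 0.04 ]), 'grip_force': np.float64(0.0), 'width': np.float64(0.997)}
top 505.5710927719006 281.32288161608636 207.84252162113364 -0.096225432407925 [ 4.360e-01 -1.000e-03  1.401e+00] [[-0.02, -1.0, -0.02], [-1.0, 0.02, -0.08], [0.08, 0.01, -1.0]]
scene 456.1028040053327 278.2609561795791 213.45585431669556 0.01783038923375074 [1.446 0.258 1.233] [[-0.28, 0.96, 0.01], [0.75, 0.23, -0.62], [-0.6, -0.17, -0.78]]
```

View pics/top0.png

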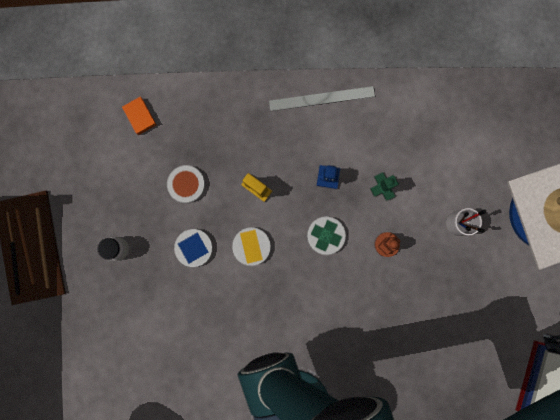

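View pics/scene0.png

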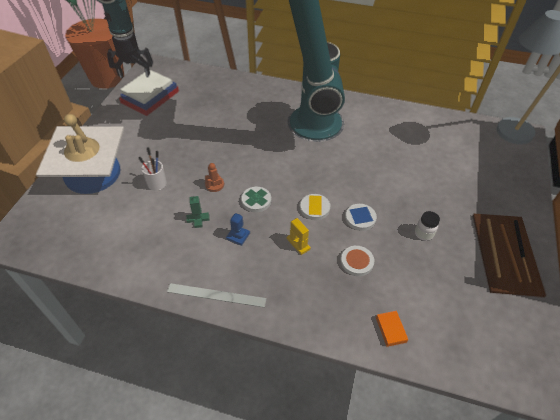

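```bash
cat > h.py <<'E'
from workcell import bot, imaging
import cv2, numpy as np, pickle
from scipy.spatial.transform import Rotation as Ro
HUE={'orange':((0,110,60),(12,255,255)),'yellow':((18,120,60),(32,255,255)),'green':((60,80,25),(88,255,255)),'blue':((104,110,35),(125,255,255))}
def mask(c,col):
    hsv=cv2.cvtColor(c["img"],cv2.COLOR_RGB2HSV); return cv2.inRange(hsv,*map(np.array,HUE[col]))
def ray(c,uv,z):
    """pixels -> world points on plane height z"""
    K=np.array([[c["fx"],0,c["cx"]],[0,c["fy"],c["cy"]],[0,0,1.]])
    p=cv2.undistortPoints(np.float64(uv).reshape(-1,1,2),K,np.array([c["k1"],0,0,0.]))[:,0]
    d=np.c_[p,np.ones(len(p))]@c["R"]; o=-c["R"].T@c["t"]
    return o+d*((z-o[2])/d[:,2])[:,None]
def proj(c,X):
    K=np.array([[c["fx"],0,c["cx"]],[0,c["fy"],c["cy"]],[0,0,1.]])
    return cv2.projectPoints(np.float64(X).reshape(-1,1,3),cv2.Rodrigues(c["R"])[0],c["t"],K,np.array([c["k1"],0,0,0.]))[0][:,0]
def blobs(c,col,amin=60):
    cs=cv2.findContours(mask(c,col),cv2.RETR_EXTERNAL,cv2.CHAIN_APPROX_NONE)[0]
    return [k[:,0,:] for k in cs if cv2.contourArea(k)>amin]
def cen(p):
    m=cv2.moments(np.float32(p).reshape(-1,1,2)); return np.array([m['m10'],m['m01']])/m['m00']
def rect(pw):
    """world xy contour (m) -> centre, sides, angle of long side deg"""
    (x,y),(w,h),a=cv2.minAreaRect(np.float32(pw[:,:2]*1000)); 
    if w<h: w,h,a=h,w,a+90
    return np.round([x,y,w,h,(a+90)%180-90],1)
def go(xyz,yaw=None):
    """shift/turn needed to get TCP to xyz (m) with tool y axis at world angle yaw (deg, mod 180)"""
    s=bot.read_state(); R=Ro.from_rotvec(s["tcp_rot"]).as_matrix()
    d=R.T@(np.array(xyz)-s["tool_pos"]); cy=np.degrees(np.arctan2(R[1,1],R[0,1]))
    out=dict(zip("xyz",np.round(d/.5,4)))
    if yaw is not None: out['az']=np.round(-((yaw-cy+90)%180-90)/30,4)
    print("shift",out,"yaw now",round(cy,2),"tilt",np.round(R[:2,2],4),"q6",round(s["q"][5],2),"t",round(s["time"],2))
E
python3 - <<'E'
from h import *
c=pickle.load(open("c0.pkl","rb"))["top"]
for col in HUE:
    for b in blobs(c,col):
        print(col,"px",np.round(cen(b)),"z.0186",rect(ray(c,b,.0186)),"cen",np.round(cen(ray(c,b,.0186)[:,:2])*1000,1),"cen.05",np.round(cen(ray(c,b,.05)[:,:2])*1000,1))
w=imaging.read_camera("wrist"); cv2.imwrite("pics/w0.png",w["img"][:,:,::-1]); R=Ro.from_rotvec(bot.read_state()["tcp_rot"]).as_matrix()
print("wrist cam in tool",R.T@(-w["R"].T@w["t"]-bot.read_state()["tool_pos"]),"\n",np.round(w["R"]@R,2),w["fx"])
E
```

```text
orange px [386. 244.] z.0186 [ 442.2 -265.3   66.5   62.2   18.9] cen [ 442.5 -265.7] cen.05 [ 442.3 -259.7]
orange px [185. 184.] z.0186 [621.  284.9  70.   68.5  44.3] cen [620.8 284.6] cen.05 [616.6 278.1]
orange px [138. 115.] z.0186 [819.4 418.8  96.4  64.1  28.2] cen [819.8 419. ] cen.05 [811.  409.5]
yellow px [251. 246.] z.0186 [444.6 104.4  84.1  43.2  12.7] cen [444.6 104.4] cen.05 [444.4 102. ]
yellow px [256. 187.] z.0186 [607.8  88.3  86.1  40.3  52. ] cen [607.6  88.1] cen.05 [603.7  86. ]
green px [326. 235.] z.0186 [ 470.6 -101.9   72.4   71.    17.2] cen [ 470.8 -101.2] cen.05 [470.  -98.9]
green px [384. 186.] z.0186 [ 603.4 -266.5   67.4   67.1  -20.2] cen [ 603.5 -266.1] cen.05 [ 599.7 -260.1]
blue px [530. 392.] z.0186 [  38.4 -655.8  118.8   19.9  -17.6] cen [  27.4 -653.7] cen.05 [  36.7 -638.9]
blue px [193. 248.] z.0186 [443.2 264.1  61.9  61.2 -61.3] cen [443.3 264.2] cen.05 [443.1 258.2]
blue px [516. 223.] z.0186 [ 493.9 -631.   125.9   26.9   17.4] cen [ 494.4 -633. ] cen.05 [ 493.1 -618.6]
blue px [328. 176.] z.0186 [ 633.2 -111.8   60.1   58.    -9.9] cen [ 632.4 -111.4] cen.05 [ 627.9 -108.9]
wrist cam in tool [ 0.0712589  -0.00107285 -0.14315285] 
 [[ 0.    1.   -0.  ]
 [-0.96  0.   -0.28]
 [-0.28  0.    0.96]] 328.72238754823155
```

View pics/w0.png

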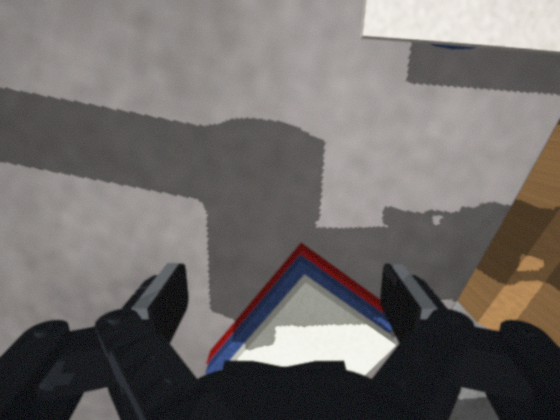

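The four maquettes and their discs are all matched by colour: orange px (386,244)→(185,184), green (384,186)→(326,235), blue (328,176)→(193,248), yellow (256,187)→(251,246). The wrist view shows the area below the TCP between the fingers (columns 185–385). I'll tour the discs first.

>>> {"fn": "step_arm", "kwargs": {
  "series": [
    {"x":0.78,"y":-0.85,"z":-0.08,"grip":-1},
    {"x":0.78,"y":-0.85,"z":-0.08},
    {"x":0.78,"y":-0.85,"z":-0.08},
    {"x":0.78,"y":-0.85,"z":-0.08},
    {"x":0.78,"y":-0.85,"z":-0.08},
    {"x":0.78,"y":-0.85,"z":-0.08},
    {"x":0.78,"y":-0.85,"z":-0.08},
    {"x":0.78,"y":-0.85,"z":-0.08},
    {"x":0.78,"y":-0.85,"z":-0.08},
    {"x":0.78,"y":-0.85,"z":-0.08},
    {"x":0.78,"y":-0.85,"z":-0.08},
    {"x":0.78,"y":-0.85,"z":-0.08}
  ]
}}

```text
validation failed for argument at $.se...
```

>>> {"fn": "step_arm", "kwargs": {
  "series": [
    {"x":0,"y":0},
    {"x":0},
    {"x":0},
    {"x":0}
  ]
}}

```text
validation failed for argument at $.se...
```

```bash
cat > look.py <<'E'
import sys
from h import *
def look(zs,save=None,amin=800):
    w=imaging.read_camera("wrist"); s=bot.read_state(); print("tcp",np.round(s["tool_pos"],4),"t",round(s["time"],2))
    for col in zs:
        for b in blobs(w,col,amin):
            if b.min()<=1 or b[:,0].max()>=558 or b[:,1].max()>=418: continue
            P=ray(w,b,zs[col]); print(col,"px",np.round(cen(b)),rect(P),"cen",np.round(cen(P[:,:2])*1000,1))
    if save: cv2.imwrite(f"pics/{save}.png",w["img"][:,:,::-1])
    return w
E
python3 - <<'E'
from look import *
look(dict.fromkeys(HUE,.0186),"w1"); go([.445,.1,.27])
E
```

```text
tcp [ 0.2337 -0.6327  0.2304] t 0.2
orange px [305. 285.] [  95.3 -672.7  235.7  115.8  -50.2] cen [ 117.7 -698. ]
blue px [290. 308.] [  79.8 -687.8  249.7  129.9  -53.3] cen [  80.3 -691.8]
shift {'x': np.float64(0.9041), 'y': np.float64(-1.2284), 'z': np.float64(-0.0773)} yaw now -69.73 tilt [-0.0005  0.0014] q6 -0.04 t 0.2
```

View pics/w1.png

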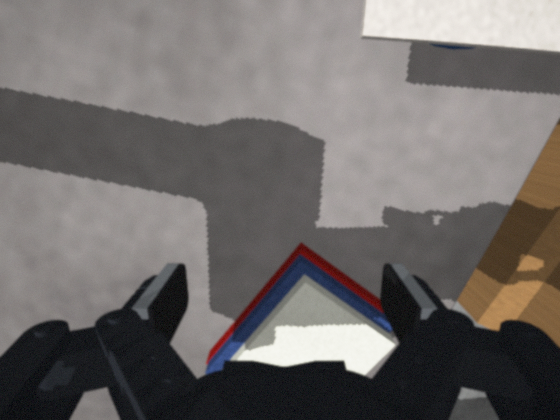

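The move was refused, so the picture is unchanged. Every row apparently needs all seven fields.

>>> {"fn": "step_arm", "kwargs": {
  "series": [
    {"x":0.78,"y":-0.85,"z":-0.08,"ax":0,"ay":0,"az":0,"grip":-1},
    {"x":0.78,"y":-0.85,"z":-0.08,"ax":0,"ay":0,"az":0,"grip":-1},
    {"x":0.78,"y":-0.85,"z":-0.08,"ax":0,"ay":0,"az":0,"grip":-1},
    {"x":0.78,"y":-0.85,"z":-0.08,"ax":0,"ay":0,"az":0,"grip":-1},
    {"x":0.78,"y":-0.85,"z":-0.08,"ax":0,"ay":0,"az":0,"grip":-1},
    {"x":0.78,"y":-0.85,"z":-0.08,"ax":0,"ay":0,"az":0,"grip":-1},
    {"x":0.78,"y":-0.85,"z":-0.08,"ax":0,"ay":0,"az":0,"grip":-1},
    {"x":0.78,"y":-0.85,"z":-0.08,"ax":0,"ay":0,"az":0,"grip":-1},
    {"x":0.78,"y":-0.85,"z":-0.08,"ax":0,"ay":0,"az":0,"grip":-1},
    {"x":0.78,"y":-0.85,"z":-0.08,"ax":0,"ay":0,"az":0,"grip":-1},
    {"x":0.78,"y":-0.85,"z":-0.08,"ax":0,"ay":0,"az":0,"grip":-1},
    {"x":0.78,"y":-0.85,"z":-0.08,"ax":0,"ay":0,"az":0,"grip":-1}
  ]
}}

```text
time: 1.4
tool_pos: [0.4531, -0.0962, 0.2717]
tcp_rot: [-3.091, -0.556, -0.002]
wrist_force: [1.1, -0.5, -0.3]
width: 1.002
grip_force: 0.0
```

```bash
python3 - <<'E'
from look import *
look(dict.fromkeys(HUE,.0186),"w2"); go([.445,.1,.27])
E
```

```text
tcp [ 0.4543 -0.0939  0.272 ] t 1.45
orange px [412. 231.] [ 443.5 -282.1  106.5   66.8   86.1] cen [ 441.2 -276.7]
yellow px [122. 122.] [444.6 105.2  84.9  43.2  13. ] cen [444.8 105.3]
green px [293. 162.] [ 470.8 -100.3   74.8   74.    20.3] cen [ 471.1 -100.5]
green px [477. 105.] [ 610.7 -279.5  117.6   73.3  -64.5] cen [ 609.4 -278.2]
shift {'x': np.float64(0.1181), 'y': np.float64(-0.3698), 'z': np.float64(0.0052)} yaw now -69.53 tilt [0.0025 0.0034] q6 0.95 t 1.45
```

View pics/w2.png

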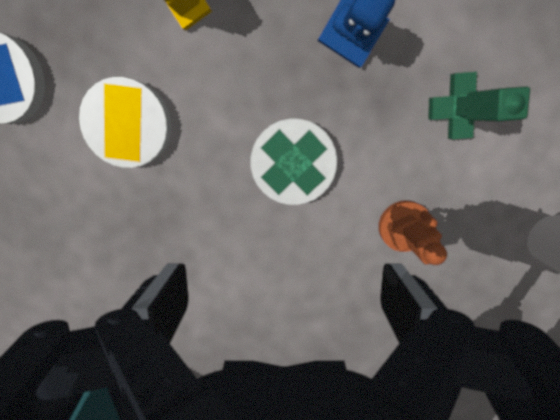

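Disc cross is at px (293,162), yellow disc at (122,122) and both agree with the top view to about 1 mm. Next I hover the camera straight over the arch.

>>> {"fn": "step_arm", "kwargs": {
  "series": [
    {"x":0.27,"y":-0.235,"z":0,"ax":0,"ay":0,"az":0,"grip":-1},
    {"x":0.27,"y":-0.235,"z":0,"ax":0,"ay":0,"az":0,"grip":-1},
    {"x":0.27,"y":-0.235,"z":0,"ax":0,"ay":0,"az":0,"grip":-1},
    {"x":0.27,"y":-0.235,"z":0,"ax":0,"ay":0,"az":0,"grip":-1},
    {"x":0.27,"y":-0.235,"z":0,"ax":0,"ay":0,"az":0,"grip":-1},
    {"x":0.27,"y":-0.235,"z":0,"ax":0,"ay":0,"az":0,"grip":-1}
  ]
}}

```text
time: 2.05
tool_pos: [0.5381, 0.0578, 0.2708]
tcp_rot: [3.092, 0.555, -0.002]
wrist_force: [0.5, -0.6, -0.6]
width: 0.996
grip_force: 0.0
```

```bash
python3 - <<'E'
from look import *
look(dict.fromkeys(HUE,.012),"w3"); go([.607,.088,.27],-38)
E
```

```text
tcp [0.5379 0.0571 0.2709] t 2.1
orange px [480. 310.] [ 452.  -274.7   88.8   49.4   74.5] cen [ 452.4 -272.9]
yellow px [224. 229.] [441.7 105.5  86.5  43.7  12.9] cen [441.7 105.5]
yellow px [280. 109.] [607.6  88.7  82.   39.1  52.6] cen [607.4  89. ]
green px [376. 260.] [472.4 -96.7  79.8  63.1 -25.7] cen [471.3 -97.9]
blue px [101. 188.] [440.2 268.3  62.8  62.7 -61.2] cen [440.3 268.3]
blue px [453. 151.] [ 634.7 -129.9  102.2   66.3   80.8] cen [ 635.8 -126.6]
shift {'x': np.float64(0.151), 'y': np.float64(-0.0102), 'z': np.float64(0.0016), 'az': np.float64(-1.0571)} yaw now -69.71 tilt [-0.001  -0.0007] q6 1.28 t 2.1
```

View pics/w3.png

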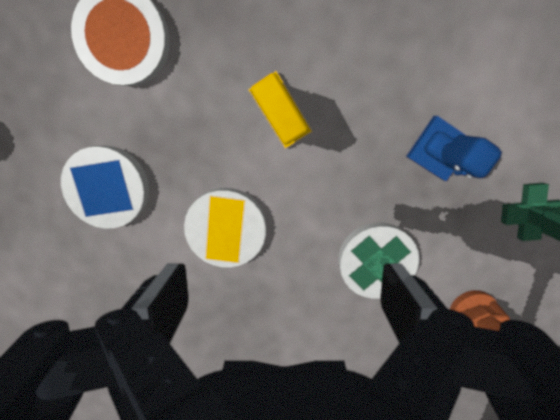

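>>> {"fn": "step_arm", "kwargs": {
  "series": [
    {"x":0.1525,"y":-0.0114,"z":0,"ax":0,"ay":0,"az":-1,"grip":-1},
    {"x":0.1525,"y":-0.0114,"z":0,"ax":0,"ay":0,"az":-1,"grip":-1},
    {"x":0.1525,"y":-0.0114,"z":0.24,"ax":0,"ay":0,"az":-1,"grip":-1},
    {"x":0.1525,"y":-0.0114,"z":0.24,"ax":0,"ay":0,"az":-1,"grip":-1},
    {"x":0.1525,"y":-0.0114,"z":0.24,"ax":0,"ay":0,"az":-1,"grip":-1},
    {"x":0.1525,"y":-0.0114,"z":0.24,"ax":0,"ay":0,"az":-1,"grip":-1},
    {"x":0.1525,"y":-0.0114,"z":0.24,"ax":0,"ay":0,"az":-1,"grip":-1},
    {"x":0.1525,"y":-0.0114,"z":0.24,"ax":0,"ay":0,"az":-1,"grip":-1}
  ]
}}

```text
time: 2.9
tool_pos: [0.6097, 0.0887, 0.1541]
tcp_rot: [2.843, 1.332, 0.007]
wrist_force: [0.3, -0.6, 0.2]
width: 1.003
grip_force: 0.0
```

```bash
python3 - <<'E'
from look import *
go([.6075,.0888,.056],-37.4)
c=pickle.load(open("c0.pkl","rb"))["top"]
w=cv2.imread("pics/w3.png")
print(cv2.cvtColor(w,cv2.COLOR_BGR2HSV)[30:40:5,110:125:5])
E
```

```text
shift {'x': np.float64(-0.0033), 'y': np.float64(-0.0041), 'z': np.float64(0.1962), 'az': np.float64(-0.0799)} yaw now -39.8 tilt [0.0045 0.0004] q6 0.8 t 2.9
[[[ 10 173 167]
  [ 10 172 169]
  [ 10 171 167]]

 [[ 11 172 166]
  [ 10 168 168]
  [ 10 169 166]]]
```

>>> {"fn": "step_arm", "kwargs": {
  "series": [
    {"x":0,"y":0,"z":0.04,"ax":0,"ay":0,"az":-0.077,"grip":-1},
    {"x":0,"y":0,"z":0.08,"ax":0,"ay":0,"az":-0.077,"grip":-1},
    {"x":0,"y":0,"z":0.12,"ax":0,"ay":0,"az":-0.077,"grip":-1},
    {"x":0,"y":0,"z":0.16,"ax":0,"ay":0,"az":-0.077,"grip":-1},
    {"x":0,"y":0,"z":0.19,"ax":0,"ay":0,"az":-0.077,"grip":-1},
    {"x":0,"y":0,"z":0.19,"ax":0,"ay":0,"az":-0.077,"grip":-1},
    {"x":0,"y":0,"z":0.19,"ax":0,"ay":0,"az":-0.077,"grip":-1},
    {"x":0,"y":0,"z":0.19,"ax":0,"ay":0,"az":-0.077,"grip":-1}
  ]
}}

```text
time: 3.7
tool_pos: [0.6094, 0.0895, 0.0581]
tcp_rot: [2.816, 1.391, 0.004]
wrist_force: [-0.2, 0.4, 0.6]
width: 0.998
grip_force: 0.0
```

```bash
sed -i 's/(12,255,255)/(14,255,255)/' h.py; python3 - <<'E'
from look import *
go([.6075,.0888,.056],-37.4)
E
```

```text
shift {'x': np.float64(-0.0034), 'y': np.float64(-0.0022), 'z': np.float64(0.0041), 'az': np.float64(-0.0007)} yaw now -37.42 tilt [0.003  0.0003] q6 0.76 t 3.7
```

>>> {"fn": "step_arm", "kwargs": {
  "force": 45,
  "series": [
    {"x":-0.0034,"y":-0.0022,"z":0.0041,"ax":0,"ay":0,"az":0,"grip":-1},
    {"x":-0.0034,"y":-0.0022,"z":0.0041,"ax":0,"ay":0,"az":0,"grip":-1},
    {"x":-0.0034,"y":-0.0022,"z":0.0041,"ax":0,"ay":0,"az":0,"grip":1},
    {"x":-0.0034,"y":-0.0022,"z":0.0041,"ax":0,"ay":0,"az":0,"grip":1},
    {"x":-0.0034,"y":-0.0022,"z":0.0041,"ax":0,"ay":0,"az":0,"grip":1},
    {"x":-0.0034,"y":-0.0022,"z":0.0041,"ax":0,"ay":0,"az":0,"grip":1},
    {"x":-0.0034,"y":-0.0022,"z":0.0041,"ax":0,"ay":0,"az":0,"grip":1},
    {"x":-0.0034,"y":-0.0022,"z":0.0041,"ax":0,"ay":0,"az":0,"grip":1},
    {"x":-0.0034,"y":-0.0022,"z":0.0041,"ax":0,"ay":0,"az":0,"grip":1},
    {"x":-0.0034,"y":-0.0022,"z":0.0041,"ax":0,"ay":0,"az":0,"grip":1},
    {"x":-0.0034,"y":-0.0022,"z":0.0041,"ax":0,"ay":0,"az":0,"grip":1}
  ]
}}

```text
time: 4.8
tool_pos: [0.6062, 0.0887, 0.0543]
tcp_rot: [2.816, 1.391, 0.0]
wrist_force: [1.2, -0.0, 0.3]
width: 0.317
grip_force: 49.6
```

```bash
python3 - <<'E'
from look import *
go([.6075,.0888,.056],-37.4)
E
```

```text
shift {'x': np.float64(0.0018), 'y': np.float64(0.0019), 'z': np.float64(-0.0033), 'az': np.float64(-0.0006)} yaw now -37.42 tilt [ 0.0003 -0.    ] q6 0.76 t 4.8
```

>>> {"fn": "step_arm", "kwargs": {
  "series": [
    {"x":0,"y":0,"z":-0.04,"ax":0,"ay":0,"az":0,"grip":1},
    {"x":0,"y":0,"z":-0.12,"ax":0,"ay":0,"az":0,"grip":1},
    {"x":0,"y":0,"z":-0.2,"ax":0,"ay":0,"az":0,"grip":1},
    {"x":-0.04,"y":-0.07,"z":-0.2,"ax":0,"ay":0,"az":0.2,"grip":1},
    {"x":-0.085,"y":-0.139,"z":-0.2,"ax":0,"ay":0,"az":0.4,"grip":1},
    {"x":-0.13,"y":-0.21,"z":-0.2,"ax":0,"ay":0,"az":0.7,"grip":1},
    {"x":-0.171,"y":-0.278,"z":-0.2,"ax":0,"ay":0,"az":1,"grip":1},
    {"x":-0.171,"y":-0.278,"z":-0.2,"ax":0,"ay":0,"az":1,"grip":1},
    {"x":-0.171,"y":-0.278,"z":-0.2,"ax":0,"ay":0,"az":1,"grip":1},
    {"x":-0.171,"y":-0.278,"z":-0.2,"ax":0,"ay":0,"az":1,"grip":1}
  ]
}}

```text
time: 5.8
tool_pos: [0.4445, 0.1053, 0.1544]
tcp_rot: [3.08, 0.617, 0.001]
wrist_force: [-0.3, -0.0, -3.1]
width: 0.321
grip_force: 49.2
```

>>> {"fn": "step_arm", "kwargs": {
  "series": [
    {"x":0,"y":0,"z":0,"ax":0,"ay":0,"az":0.15,"grip":1},
    {"x":0,"y":0,"z":0,"ax":0,"ay":0,"az":0.323,"grip":1},
    {"x":0,"y":0,"z":0,"ax":0,"ay":0,"az":0.323,"grip":1},
    {"x":0,"y":0,"z":0,"ax":0,"ay":0,"az":0.323,"grip":1}
  ]
}}

```text
time: 6.2
tool_pos: [0.4446, 0.1052, 0.1543]
tcp_rot: [-3.121, -0.356, -0.0]
wrist_force: [-0.1, 0.3, -3.3]
width: 0.325
grip_force: 49.1
```

```bash
python3 - <<'E'
from look import *
look({'yellow':.0186,'orange':.0186,'blue':.0186},"w4"); go([.4445,.1051,.0765],-77.1)
E
```

```text
tcp [0.4444 0.1052 0.1542] t 6.25
yellow px [284. 263.] [377.7  91.2 220.9  81.   13.1] cen [370.5  88.9]
blue px [102. 158.] [443.1 265.5  62.5  62.4 -61.1] cen [443.2 265.5]
shift {'x': np.float64(0.0002), 'y': np.float64(0.0002), 'z': np.float64(0.1554), 'az': np.float64(0.0032)} yaw now -77.0 tilt [-0.0001 -0.    ] q6 1.52 t 6.25
```

View pics/w4.png

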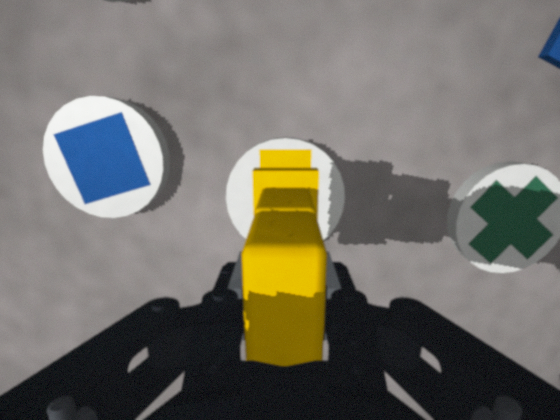

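>>> {"fn": "step_arm", "kwargs": {
  "series": [
    {"x":0,"y":0,"z":0.05,"ax":0,"ay":0,"az":0,"grip":1},
    {"x":0,"y":0,"z":0.1,"ax":0,"ay":0,"az":0,"grip":1},
    {"x":0,"y":0,"z":0.13,"ax":0,"ay":0,"az":0,"grip":1},
    {"x":0,"y":0,"z":0.15,"ax":0,"ay":0,"az":0,"grip":1},
    {"x":0,"y":0,"z":0.155,"ax":0,"ay":0,"az":0,"grip":1},
    {"x":0,"y":0,"z":0.158,"ax":0,"ay":0,"az":0,"grip":1},
    {"x":0,"y":0,"z":0.159,"ax":0,"ay":0,"az":0,"grip":1},
    {"x":0,"y":0,"z":0.16,"ax":0,"ay":0,"az":0,"grip":1},
    {"x":0,"y":0,"z":0.16,"ax":0,"ay":0,"az":0,"grip":1}
  ]
}}

```text
time: 7.15
tool_pos: [0.4443, 0.1054, 0.0749]
tcp_rot: [-3.122, -0.353, -0.002]
wrist_force: [-0.5, 0.5, -2.8]
width: 0.323
grip_force: 49.1
```

>>> {"fn": "step_arm", "kwargs": {
  "series": [
    {"x":0,"y":0,"z":0.001,"ax":0,"ay":0,"az":0,"grip":1},
    {"x":0,"y":0,"z":0.002,"ax":0,"ay":0,"az":0,"grip":1},
    {"x":0,"y":0,"z":0.003,"ax":0,"ay":0,"az":0,"grip":1},
    {"x":0,"y":0,"z":0.003,"ax":0,"ay":0,"az":0,"grip":1},
    {"x":0,"y":0,"z":0.003,"ax":0,"ay":0,"az":0,"grip":1}
  ]
}}

```text
time: 7.65
tool_pos: [0.4436, 0.1052, 0.0727]
tcp_rot: [3.122, 0.353, -0.0]
wrist_force: [-1.3, 0.4, -3.8]
width: 0.318
grip_force: 49.1
```

>>> {"fn": "step_arm", "kwargs": {
  "series": [
    {"x":0,"y":0,"z":0.001,"ax":0,"ay":0,"az":0,"grip":1},
    {"x":0,"y":0,"z":0.002,"ax":0,"ay":0,"az":0,"grip":1},
    {"x":0,"y":0,"z":0.002,"ax":0,"ay":0,"az":0,"grip":1},
    {"x":0,"y":0,"z":0.002,"ax":0,"ay":0,"az":0,"grip":1}
  ]
}}

```text
time: 8.05
tool_pos: [0.4438, 0.1052, 0.0723]
tcp_rot: [3.122, 0.353, 0.0]
wrist_force: [-2.3, -1.5, 4.9]
width: 0.319
grip_force: 50.1
```

>>> {"fn": "step_arm", "kwargs": {
  "series": [
    {"x":0,"y":0,"z":0,"ax":0,"ay":0,"az":0,"grip":0},
    {"x":0,"y":0,"z":0,"ax":0,"ay":0,"az":0,"grip":-0.5},
    {"x":0,"y":0,"z":0,"ax":0,"ay":0,"az":0,"grip":-1},
    {"x":0,"y":0,"z":0,"ax":0,"ay":0,"az":0,"grip":-1},
    {"x":0,"y":0,"z":0,"ax":0,"ay":0,"az":0,"grip":-1},
    {"x":0,"y":0,"z":0,"ax":0,"ay":0,"az":0,"grip":-1},
    {"x":0,"y":0,"z":-0.05,"ax":0,"ay":0,"az":0,"grip":-1},
    {"x":0,"y":0,"z":-0.15,"ax":0,"ay":0,"az":0,"grip":-1},
    {"x":0,"y":0,"z":-0.25,"ax":0,"ay":0,"az":0,"grip":-1},
    {"x":0,"y":0,"z":-0.35,"ax":0,"ay":0,"az":0,"grip":-1},
    {"x":0,"y":0,"z":-0.4,"ax":0,"ay":0,"az":0,"grip":-1},
    {"x":0,"y":0,"z":-0.4,"ax":0,"ay":0,"az":0,"grip":-1}
  ]
}}

```text
time: 9.25
tool_pos: [0.4467, 0.1058, 0.2774]
tcp_rot: [-3.121, -0.353, -0.016]
wrist_force: [0.8, -0.5, 0.5]
width: 0.997
grip_force: 0.0
```

```bash
python3 - <<'E'
from look import *
look({'yellow':.03,'orange':.0186,'blue':.0186},"w5"); 
# camera over bust: tcp = obj - 71mm tool x (yaw unchanged -77)
t=np.radians(13); go([.632-.071*np.cos(t),-.111-.071*np.sin(t),.27])
E
```

```text
tcp [0.4452 0.1055 0.2744] t 9.3
yellow px [285. 183.] [436.4 103.1 103.9  41.8  13.3] cen [438.  103.6]
blue px [156. 150.] [443.1 265.3  61.7  61.7 -61.2] cen [443.1 265.3]
shift {'x': np.float64(0.1255), 'y': np.float64(0.5057), 'z': np.float64(0.0096)} yaw now -77.11 tilt [0.0055 0.001 ] q6 1.52 t 9.3
```

View pics/w5.png

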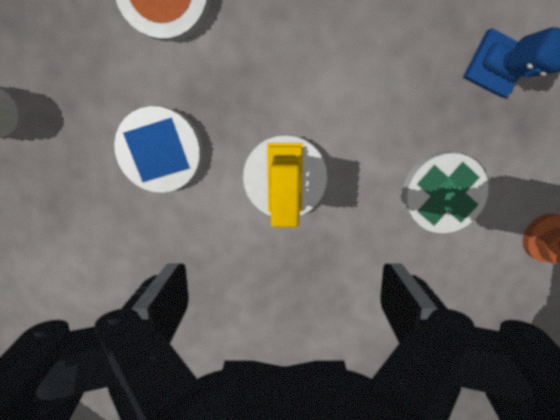

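Arch stands on its disc at px (285,183); blue inlay at (156,150). Now to the bust.

>>> {"fn": "step_arm", "kwargs": {
  "series": [
    {"x":0.1255,"y":0.5057,"z":0,"ax":0,"ay":0,"az":0,"grip":-1},
    {"x":0.1255,"y":0.5057,"z":0,"ax":0,"ay":0,"az":0,"grip":-1},
    {"x":0.1255,"y":0.5057,"z":0,"ax":0,"ay":0,"az":0,"grip":-1},
    {"x":0.1255,"y":0.5057,"z":0,"ax":0,"ay":0,"az":0,"grip":-1},
    {"x":0.1255,"y":0.5057,"z":0,"ax":0,"ay":0,"az":0,"grip":-1},
    {"x":0.1255,"y":0.5057,"z":0,"ax":0,"ay":0,"az":0,"grip":-1},
    {"x":0.1255,"y":0.5057,"z":0,"ax":0,"ay":0,"az":0,"grip":-1},
    {"x":0.1255,"y":0.5057,"z":0,"ax":0,"ay":0,"az":0,"grip":-1},
    {"x":0.1255,"y":0.5057,"z":0,"ax":0,"ay":0,"az":0,"grip":-1}
  ]
}}

```text
time: 10.2
tool_pos: [0.5603, -0.1256, 0.271]
tcp_rot: [-3.12, -0.355, 0.002]
wrist_force: [-1.0, 0.6, -0.5]
width: 1.003
grip_force: 0.0
```

```bash
python3 - <<'E'
from look import *
w=look({'blue':.012},"w6"); go([.632,-.1115,.27])
cv2.imwrite("pics/w6c.png",cv2.resize(w["img"][20:220,180:380,::-1],None,fx=2,fy=2))
E
```

```text
tcp [ 0.5606 -0.1256  0.2714] t 10.25
blue px [287. 110.] [ 633.9 -111.2   57.8   57.5   79.9] cen [ 633.8 -110.9]
shift {'x': np.float64(0.1456), 'y': np.float64(0.0047), 'z': np.float64(0.0028)} yaw now -77.0 tilt [-0.0007  0.0005] q6 1.08 t 10.25
```

View pics/w6c.png

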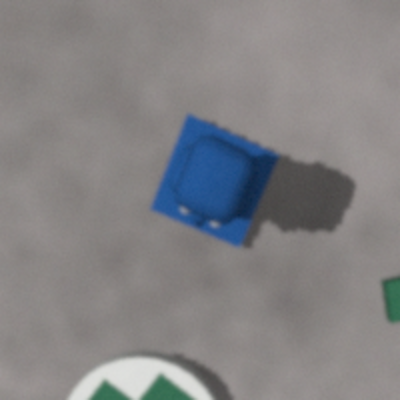

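>>> {"fn": "step_arm", "kwargs": {
  "series": [
    {"x":0.075,"y":0.0045,"z":0,"ax":0,"ay":0,"az":0.28,"grip":-1},
    {"x":0.1493,"y":0.0045,"z":0.02,"ax":0,"ay":0,"az":0.55,"grip":-1},
    {"x":0.1493,"y":0.0045,"z":0.1,"ax":0,"ay":0,"az":0.77,"grip":-1},
    {"x":0.1493,"y":0.0045,"z":0.19,"ax":0,"ay":0,"az":0.77,"grip":-1},
    {"x":0.1493,"y":0.0045,"z":0.24,"ax":0,"ay":0,"az":0.77,"grip":-1},
    {"x":0.1493,"y":0.0045,"z":0.29,"ax":0,"ay":0,"az":0.77,"grip":-1},
    {"x":0.1493,"y":0.0045,"z":0.34,"ax":0,"ay":0,"az":0.77,"grip":-1},
    {"x":0.1493,"y":0.0045,"z":0.39,"ax":0,"ay":0,"az":0.77,"grip":-1},
    {"x":0.1493,"y":0.0045,"z":0.425,"ax":0,"ay":0,"az":0.77,"grip":-1},
    {"x":0.1493,"y":0.0045,"z":0.4328,"ax":0,"ay":0,"az":0.77,"grip":-1},
    {"x":0.1493,"y":0.0045,"z":0.4328,"ax":0,"ay":0,"az":0.77,"grip":-1},
    {"x":0.1493,"y":0.0045,"z":0.4328,"ax":0,"ay":0,"az":0.77,"grip":-1}
  ]
}}

```text
time: 11.45
tool_pos: [0.6357, -0.1127, 0.0569]
tcp_rot: [3.129, -0.279, 0.004]
wrist_force: [-0.4, 0.4, 0.1]
width: 1.001
grip_force: 0.0
```

```bash
python3 - <<'E'
from look import *
go([.6338,-.111,.055],-100.1)
E
```

```text
shift {'x': np.float64(-0.0043), 'y': np.float64(-0.0028), 'z': np.float64(0.0037), 'az': np.float64(-0.003)} yaw now -100.19 tilt [ 0.0024 -0.0005] q6 1.53 t 11.45
```

>>> {"fn": "step_arm", "kwargs": {
  "series": [
    {"x":-0.002,"y":-0.0014,"z":0.001,"ax":0,"ay":0,"az":0,"grip":-1},
    {"x":-0.002,"y":-0.0014,"z":0.001,"ax":0,"ay":0,"az":0,"grip":-1},
    {"x":-0.002,"y":-0.0014,"z":0.001,"ax":0,"ay":0,"az":0,"grip":-1}
  ]
}}

```text
time: 11.75
tool_pos: [0.6342, -0.1121, 0.0557]
tcp_rot: [3.129, -0.28, 0.002]
wrist_force: [0.2, 0.6, 0.8]
width: 1.0
grip_force: 0.0
```

```bash
python3 - <<'E'
from look import *
go([.6338,-.111,.055],-100.1)
E
```

```text
shift {'x': np.float64(-0.0011), 'y': np.float64(-0.002), 'z': np.float64(0.0014), 'az': np.float64(-0.0039)} yaw now -100.22 tilt [ 0.0013 -0.0003] q6 1.54 t 11.75
```

>>> {"fn": "step_arm", "kwargs": {
  "series": [
    {"x":0,"y":-0.001,"z":0,"ax":0,"ay":0,"az":0,"grip":-1},
    {"x":0,"y":-0.001,"z":0,"ax":0,"ay":0,"az":0,"grip":1},
    {"x":0,"y":-0.001,"z":0,"ax":0,"ay":0,"az":0,"grip":1},
    {"x":0,"y":-0.001,"z":0,"ax":0,"ay":0,"az":0,"grip":1},
    {"x":0,"y":-0.001,"z":0,"ax":0,"ay":0,"az":0,"grip":1},
    {"x":0,"y":-0.001,"z":0,"ax":0,"ay":0,"az":0,"grip":1},
    {"x":0,"y":-0.001,"z":0,"ax":0,"ay":0,"az":0,"grip":1},
    {"x":0,"y":-0.001,"z":0,"ax":0,"ay":0,"az":0,"grip":1},
    {"x":0,"y":-0.001,"z":0,"ax":0,"ay":0,"az":0,"grip":1},
    {"x":0,"y":-0.001,"z":0,"ax":0,"ay":0,"az":0,"grip":1}
  ]
}}

```text
time: 12.75
tool_pos: [0.6339, -0.1115, 0.0549]
tcp_rot: [3.129, -0.28, 0.0]
wrist_force: [0.4, -0.5, 0.0]
width: 0.373
grip_force: 45.5
```

```bash
python3 - <<'E'
from look import *
go([.6338,-.111,.055],-100.1); go([.4432,.2654,.195],-61.2); print(bot.read_state()["tool_pos"])
E
```

```text
shift {'x': np.float64(-0.0003), 'y': np.float64(-0.0009), 'z': np.float64(-0.0003), 'az': np.float64(-0.0036)} yaw now -100.21 tilt [ 0.0002 -0.0001] q6 1.54 t 12.75
shift {'x': np.float64(-0.5088), 'y': np.float64(-0.6742), 'z': np.float64(-0.2804), 'az': np.float64(-1.3003)} yaw now -100.21 tilt [ 0.0002 -0.0001] q6 1.54 t 12.75
[ 0.63386381 -0.11148805  0.05486855]
```

>>> {"fn": "step_arm", "kwargs": {
  "series": [
    {"x":0,"y":0,"z":-0.06,"ax":0,"ay":0,"az":0,"grip":1},
    {"x":0,"y":0,"z":-0.16,"ax":0,"ay":0,"az":0,"grip":1},
    {"x":0,"y":0,"z":-0.26,"ax":0,"ay":0,"az":0,"grip":1},
    {"x":-0.05,"y":-0.067,"z":-0.28,"ax":0,"ay":0,"az":-0.1,"grip":1},
    {"x":-0.11,"y":-0.147,"z":-0.28,"ax":0,"ay":0,"az":-0.22,"grip":1},
    {"x":-0.17,"y":-0.227,"z":-0.28,"ax":0,"ay":0,"az":-0.36,"grip":1},
    {"x":-0.23,"y":-0.307,"z":-0.28,"ax":0,"ay":0,"az":-0.5,"grip":1},
    {"x":-0.29,"y":-0.387,"z":-0.28,"ax":0,"ay":0,"az":-0.63,"grip":1},
    {"x":-0.35,"y":-0.467,"z":-0.28,"ax":0,"ay":0,"az":-0.75,"grip":1},
    {"x":-0.41,"y":-0.545,"z":-0.28,"ax":0,"ay":0,"az":-0.87,"grip":1},
    {"x":-0.46,"y":-0.61,"z":-0.28,"ax":0,"ay":0,"az":-0.95,"grip":1},
    {"x":-0.5088,"y":-0.6742,"z":-0.28,"ax":0,"ay":0,"az":-1,"grip":1}
  ]
}}

```text
time: 13.95
tool_pos: [0.4413, 0.2668, 0.1944]
tcp_rot: [3.094, 0.543, -0.002]
wrist_force: [0.9, 0.2, -1.6]
width: 0.372
grip_force: 45.4
```

>>> {"fn": "step_arm", "kwargs": {
  "series": [
    {"x":0,"y":0,"z":0,"ax":0,"ay":0,"az":-0.15,"grip":1},
    {"x":0,"y":0,"z":0,"ax":0,"ay":0,"az":-0.3,"grip":1},
    {"x":0,"y":0,"z":0,"ax":0,"ay":0,"az":-0.3,"grip":1},
    {"x":0,"y":0,"z":0,"ax":0,"ay":0,"az":-0.3,"grip":1},
    {"x":0,"y":0,"z":0,"ax":0,"ay":0,"az":-0.3,"grip":1}
  ]
}}

```text
time: 14.45
tool_pos: [0.443, 0.2651, 0.1946]
tcp_rot: [3.044, 0.778, -0.001]
wrist_force: [0.0, 0.3, -1.7]
width: 0.372
grip_force: 45.7
```

```bash
python3 - <<'E'
from look import *
w=look({'orange':.0186}); go([.4432,.2654,.0735],-61.2); print(bot.read_state()["wrist_force"])
E
```

```text
tcp [0.4432 0.2651 0.1947] t 14.5
shift {'x': np.float64(0.0005), 'y': np.float64(-0.0006), 'z': np.float64(0.2423), 'az': np.float64(-0.0036)} yaw now -61.31 tilt [-0.0003 -0.0001] q6 1.56 t 14.5
[ 0.28231102 -0.39316837 -1.19985066]
```

>>> {"fn": "step_arm", "kwargs": {
  "series": [
    {"x":0,"y":0,"z":0.06,"ax":0,"ay":0,"az":0,"grip":1},
    {"x":0,"y":0,"z":0.13,"ax":0,"ay":0,"az":0,"grip":1},
    {"x":0,"y":0,"z":0.19,"ax":0,"ay":0,"az":0,"grip":1},
    {"x":0,"y":0,"z":0.22,"ax":0,"ay":0,"az":0,"grip":1},
    {"x":0,"y":0,"z":0.232,"ax":0,"ay":0,"az":0,"grip":1},
    {"x":0,"y":0,"z":0.237,"ax":0,"ay":0,"az":0,"grip":1},
    {"x":0,"y":0,"z":0.239,"ax":0,"ay":0,"az":0,"grip":1},
    {"x":0,"y":0,"z":0.24,"ax":0,"ay":0,"az":0,"grip":1},
    {"x":0,"y":0,"z":0.241,"ax":0,"ay":0,"az":0,"grip":1},
    {"x":0,"y":0,"z":0.242,"ax":0,"ay":0,"az":0,"grip":1},
    {"x":0,"y":0,"z":0.242,"ax":0,"ay":0,"az":0,"grip":1},
    {"x":0,"y":0,"z":0.242,"ax":0,"ay":0,"az":0,"grip":1}
  ]
}}

```text
time: 15.7
tool_pos: [0.4432, 0.2655, 0.0741]
tcp_rot: [-3.043, -0.781, -0.001]
wrist_force: [-1.0, 0.0, -1.2]
width: 0.368
grip_force: 45.7
```

>>> {"fn": "step_arm", "kwargs": {
  "series": [
    {"x":0,"y":0,"z":0.001,"ax":0,"ay":0,"az":0,"grip":1},
    {"x":0,"y":0,"z":0.002,"ax":0,"ay":0,"az":0,"grip":1},
    {"x":0,"y":0,"z":0.002,"ax":0,"ay":0,"az":0,"grip":1},
    {"x":0,"y":0,"z":0.002,"ax":0,"ay":0,"az":0,"grip":1}
  ]
}}

```text
time: 16.1
tool_pos: [0.4432, 0.2655, 0.0728]
tcp_rot: [-3.043, -0.781, -0.0]
wrist_force: [0.0, 0.1, -2.6]
width: 0.373
grip_force: 45.8
```

>>> {"fn": "step_arm", "kwargs": {
  "series": [
    {"x":0,"y":0,"z":0.001,"ax":0,"ay":0,"az":0,"grip":1},
    {"x":0,"y":0,"z":0.002,"ax":0,"ay":0,"az":0,"grip":1},
    {"x":0,"y":0,"z":0.002,"ax":0,"ay":0,"az":0,"grip":1},
    {"x":0,"y":0,"z":0.002,"ax":0,"ay":0,"az":0,"grip":1}
  ]
}}

```text
time: 16.5
tool_pos: [0.4433, 0.2655, 0.0728]
tcp_rot: [3.043, 0.781, 0.0]
wrist_force: [-3.0, -2.0, 5.6]
width: 0.368
grip_force: 46.8
```

>>> {"fn": "step_arm", "kwargs": {
  "series": [
    {"x":0,"y":0,"z":0,"ax":0,"ay":0,"az":0,"grip":0},
    {"x":0,"y":0,"z":0,"ax":0,"ay":0,"az":0,"grip":-0.5},
    {"x":0,"y":0,"z":0,"ax":0,"ay":0,"az":0,"grip":-1},
    {"x":0,"y":0,"z":0,"ax":0,"ay":0,"az":0,"grip":-1},
    {"x":0,"y":0,"z":0,"ax":0,"ay":0,"az":0,"grip":-1},
    {"x":0,"y":0,"z":0,"ax":0,"ay":0,"az":0,"grip":-1},
    {"x":0,"y":0,"z":-0.05,"ax":0,"ay":0,"az":0,"grip":-1},
    {"x":0,"y":0,"z":-0.15,"ax":0,"ay":0,"az":0,"grip":-1},
    {"x":0,"y":0,"z":-0.25,"ax":0,"ay":0,"az":0,"grip":-1},
    {"x":0,"y":0,"z":-0.35,"ax":0,"ay":0,"az":0,"grip":-1},
    {"x":0,"y":0,"z":-0.4,"ax":0,"ay":0,"az":0,"grip":-1},
    {"x":0,"y":0,"z":-0.4,"ax":0,"ay":0,"az":0,"grip":-1}
  ]
}}

```text
time: 17.7
tool_pos: [0.4459, 0.2669, 0.2779]
tcp_rot: [-3.04, -0.78, -0.016]
wrist_force: [0.6, 1.3, 0.2]
width: 0.997
grip_force: 0.0
```

```bash
python3 - <<'E'
from look import *
w=look({'blue':.03,'orange':.0186},"w7"); 
t=np.radians(28.8); go([.603-.071*np.cos(t),-.266-.071*np.sin(t),.27])
E
```

```text
tcp [0.4445 0.2662 0.2747] t 17.75
blue px [285. 181.] [439.8 263.2  71.4  59.9  28.8] cen [441.7 264.5]
shift {'x': np.float64(-0.3769), 'y': np.float64(1.0854), 'z': np.float64(0.0074)} yaw now -61.21 tilt [0.005  0.0027] q6 1.56 t 17.75
```

View pics/w7.png

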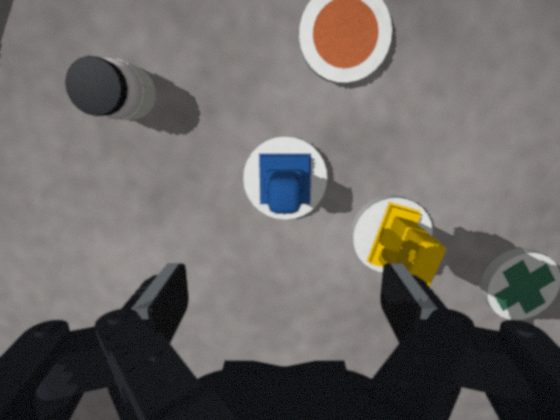

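Bust stands at px (285,181). Quick look at the round disc (345,33) by shifting forward.

>>> {"fn": "step_arm", "kwargs": {
  "series": [
    {"x":0.2,"y":0,"z":0,"ax":0,"ay":0,"az":0,"grip":-1},
    {"x":0.2,"y":0,"z":0,"ax":0,"ay":0,"az":0,"grip":-1},
    {"x":0.2,"y":0,"z":0,"ax":0,"ay":0,"az":0,"grip":-1},
    {"x":0.2,"y":0,"z":0,"ax":0,"ay":0,"az":0,"grip":-1}
  ]
}}

```text
time: 18.15
tool_pos: [0.5301, 0.3132, 0.2677]
tcp_rot: [3.041, 0.781, -0.011]
wrist_force: [-0.5, -1.0, -0.2]
width: 1.001
grip_force: 0.0
```

```bash
python3 - <<'E'
from look import *
w=look({'blue':.03,'orange':.0186},amin=500); 
t=np.radians(28.8); go([.603-.071*np.cos(t),-.266-.071*np.sin(t),.27])
E
```

```text
tcp [0.5296 0.313  0.269 ] t 18.2
blue px [284. 260.] [427.8 256.5 104.   59.8  28.8] cen [432.9 259.9]
orange px [344. 116.] [621.  285.5  70.9  70.3 -60.9] cen [621.  285.6]
shift {'x': np.float64(-0.571), 'y': np.float64(1.0855), 'z': np.float64(0.0009)} yaw now -61.21 tilt [-0.0046 -0.0025] q6 1.56 t 18.2
```

>>> {"fn": "step_arm", "kwargs": {
  "series": [
    {"x":-0.526,"y":1,"z":0,"ax":0,"ay":0,"az":0,"grip":-1},
    {"x":-0.526,"y":1,"z":0,"ax":0,"ay":0,"az":0,"grip":-1},
    {"x":-0.526,"y":1,"z":0,"ax":0,"ay":0,"az":0,"grip":-1},
    {"x":-0.526,"y":1,"z":0,"ax":0,"ay":0,"az":0,"grip":-1},
    {"x":-0.526,"y":1,"z":0,"ax":0,"ay":0,"az":0,"grip":-1},
    {"x":-0.526,"y":1,"z":0,"ax":0,"ay":0,"az":0,"grip":-1},
    {"x":-0.526,"y":1,"z":0,"ax":0,"ay":0,"az":0,"grip":-1},
    {"x":-0.526,"y":1,"z":0,"ax":0,"ay":0,"az":0,"grip":-1},
    {"x":-0.526,"y":1,"z":0,"ax":0,"ay":0,"az":0,"grip":-1},
    {"x":-0.526,"y":1,"z":0,"ax":0,"ay":0,"az":0,"grip":-1},
    {"x":-0.526,"y":1,"z":0,"ax":0,"ay":0,"az":0,"grip":-1},
    {"x":-0.526,"y":1,"z":0,"ax":0,"ay":0,"az":0,"grip":-1}
  ]
}}

```text
time: 19.4
tool_pos: [0.5392, -0.2551, 0.272]
tcp_rot: [3.043, 0.775, -0.001]
wrist_force: [0.1, 0.2, 0.2]
width: 0.999
grip_force: 0.0
```

>>> {"fn": "step_arm", "kwargs": {
  "series": [
    {"x":-0.045,"y":0.085,"z":0,"ax":0,"ay":0,"az":0,"grip":-1},
    {"x":-0.045,"y":0.085,"z":0,"ax":0,"ay":0,"az":0,"grip":-1},
    {"x":-0.045,"y":0.085,"z":0,"ax":0,"ay":0,"az":0,"grip":-1},
    {"x":-0.045,"y":0.085,"z":0,"ax":0,"ay":0,"az":0,"grip":-1},
    {"x":-0.045,"y":0.085,"z":0,"ax":0,"ay":0,"az":0,"grip":-1}
  ]
}}

```text
time: 19.9
tool_pos: [0.5417, -0.2976, 0.272]
tcp_rot: [-3.042, -0.783, -0.0]
wrist_force: [0.6, 0.2, 0.8]
width: 1.0
grip_force: 0.0
```

```bash
cat >> look.py <<'E'
def plus(w,z):
    """arm direction (deg mod 90) and centre of plus-shaped contours"""
    for b in blobs(w,'green',500):
        m=np.zeros(w["img"].shape[:2],np.uint8); cv2.drawContours(m,[b.reshape(-1,1,2)],-1,255,-1)
        v,u=np.nonzero(m); P=ray(w,np.c_[u,v],z)[:,:2]; c=cen(ray(w,b,z)[:,:2]); d=(P-c)@[1,1j]
        print("plus px",np.round(cen(b)),"cen",np.round(c*1000,1),"arm",round(np.degrees(np.angle((d**4).sum()))/4,1))
E
python3 - <<'E'
from look import *
w=look({'green':.012},"w8",500); plus(w,.012); plus(w,.0186); go([.603,-.266,.055])
E
```

```text
tcp [ 0.5418 -0.2978  0.2721] t 19.95
green px [113. 147.] [468.8 -97.6  76.   76.   20.4] cen [468.7 -97.8]
green px [287. 115.] [ 604.5 -266.7   68.1   67.7   69.6] cen [ 604.6 -266.6]
plus px [113. 147.] cen [468.7 -97.8] arm -25.5
plus px [287. 115.] cen [ 604.6 -266.6] arm 25.6
plus px [113. 147.] cen [ 470.9 -100.5] arm -25.5
plus px [287. 115.] cen [ 604.6 -266.5] arm 25.6
shift {'x': np.float64(0.1377), 'y': np.float64(0.0035), 'z': np.float64(0.4341)} yaw now -61.11 tilt [0.0002 0.0002] q6 0.52 t 19.95
```

View pics/w8.png

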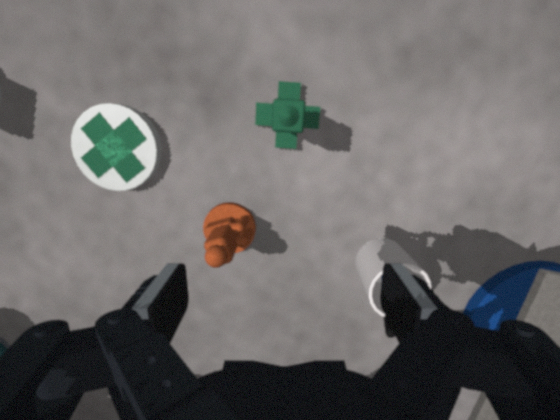

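>>> {"fn": "step_arm", "kwargs": {
  "series": [
    {"x":0.07,"y":0.006,"z":0,"ax":0,"ay":0,"az":0.127,"grip":-1},
    {"x":0.14,"y":0.006,"z":0.02,"ax":0,"ay":0,"az":0.127,"grip":-1},
    {"x":0.14,"y":0.006,"z":0.1,"ax":0,"ay":0,"az":0.127,"grip":-1},
    {"x":0.14,"y":0.006,"z":0.18,"ax":0,"ay":0,"az":0.127,"grip":-1},
    {"x":0.14,"y":0.006,"z":0.23,"ax":0,"ay":0,"az":0.127,"grip":-1},
    {"x":0.14,"y":0.006,"z":0.28,"ax":0,"ay":0,"az":0.127,"grip":-1},
    {"x":0.14,"y":0.006,"z":0.33,"ax":0,"ay":0,"az":0.127,"grip":-1},
    {"x":0.14,"y":0.006,"z":0.38,"ax":0,"ay":0,"az":0.127,"grip":-1},
    {"x":0.14,"y":0.006,"z":0.42,"ax":0,"ay":0,"az":0.127,"grip":-1},
    {"x":0.14,"y":0.006,"z":0.434,"ax":0,"ay":0,"az":0.127,"grip":-1},
    {"x":0.14,"y":0.006,"z":0.434,"ax":0,"ay":0,"az":0.127,"grip":-1},
    {"x":0.14,"y":0.006,"z":0.434,"ax":0,"ay":0,"az":0.127,"grip":-1}
  ]
}}

```text
time: 21.15
tool_pos: [0.6055, -0.2682, 0.056]
tcp_rot: [3.066, 0.68, 0.002]
wrist_force: [0.4, -0.2, 0.4]
width: 1.004
grip_force: 0.0
```

>>> {"fn": "step_arm", "kwargs": {
  "series": [
    {"x":0,"y":0,"z":0,"ax":0,"ay":0,"az":0,"grip":-1},
    {"x":0,"y":0,"z":0,"ax":0,"ay":0,"az":0,"grip":-1},
    {"x":0,"y":0,"z":0,"ax":0,"ay":0,"az":0,"grip":-1}
  ]
}}

```text
time: 21.45
tool_pos: [0.6052, -0.2686, 0.0559]
tcp_rot: [3.066, 0.679, 0.002]
wrist_force: [0.8, 0.2, 0.3]
width: 0.999
grip_force: 0.0
```

```bash
python3 - <<'E'
from look import *
go([.6046,-.2666,.055],-64.9)
E
```

```text
shift {'x': np.float64(0.0005), 'y': np.float64(-0.0042), 'z': np.float64(0.0019), 'az': np.float64(-0.0041)} yaw now -65.02 tilt [ 0.0016 -0.0008] q6 0.68 t 21.45
```

>>> {"fn": "step_arm", "kwargs": {
  "series": [
    {"x":0,"y":-0.003,"z":0.001,"ax":0,"ay":0,"az":0,"grip":-1},
    {"x":0,"y":-0.003,"z":0.001,"ax":0,"ay":0,"az":0,"grip":-1},
    {"x":0,"y":-0.003,"z":0.001,"ax":0,"ay":0,"az":0,"grip":1},
    {"x":0,"y":-0.003,"z":0.001,"ax":0,"ay":0,"az":0,"grip":1},
    {"x":0,"y":-0.003,"z":0.001,"ax":0,"ay":0,"az":0,"grip":1},
    {"x":0,"y":-0.003,"z":0.001,"ax":0,"ay":0,"az":0,"grip":1},
    {"x":0,"y":-0.003,"z":0.001,"ax":0,"ay":0,"az":0,"grip":1},
    {"x":0,"y":-0.003,"z":0.001,"ax":0,"ay":0,"az":0,"grip":1},
    {"x":0,"y":-0.003,"z":0.001,"ax":0,"ay":0,"az":0,"grip":1},
    {"x":0,"y":-0.003,"z":0.001,"ax":0,"ay":0,"az":0,"grip":1},
    {"x":0,"y":-0.003,"z":0.001,"ax":0,"ay":0,"az":0,"grip":1}
  ]
}}

```text
time: 22.55
tool_pos: [0.6041, -0.267, 0.0544]
tcp_rot: [3.067, 0.679, 0.0]
wrist_force: [0.6, -0.9, -0.9]
width: 0.343
grip_force: 47.7
```

```bash
python3 - <<'E'
from look import *
go([.6046,-.2666,.055],-64.9); go([.4709,-.1004,.195],-25)
E
```

```text
shift {'x': np.float64(0.0013), 'y': np.float64(-0.0003), 'z': np.float64(-0.0013), 'az': np.float64(-0.0039)} yaw now -65.02 tilt [ 0.0002 -0.0002] q6 0.68 t 22.55
shift {'x': np.float64(-0.1007), 'y': np.float64(-0.4144), 'z': np.float64(-0.2814), 'az': np.float64(-1.3339)} yaw now -65.02 tilt [ 0.0002 -0.0002] q6 0.68 t 22.55
```

>>> {"fn": "step_arm", "kwargs": {
  "series": [
    {"x":0,"y":0,"z":-0.06,"ax":0,"ay":0,"az":0,"grip":1},
    {"x":0,"y":0,"z":-0.16,"ax":0,"ay":0,"az":0,"grip":1},
    {"x":0,"y":0,"z":-0.26,"ax":0,"ay":0,"az":0,"grip":1},
    {"x":-0.02,"y":-0.08,"z":-0.281,"ax":0,"ay":0,"az":-0.2,"grip":1},
    {"x":-0.04,"y":-0.165,"z":-0.281,"ax":0,"ay":0,"az":-0.4,"grip":1},
    {"x":-0.06,"y":-0.25,"z":-0.281,"ax":0,"ay":0,"az":-0.6,"grip":1},
    {"x":-0.08,"y":-0.33,"z":-0.281,"ax":0,"ay":0,"az":-0.8,"grip":1},
    {"x":-0.095,"y":-0.39,"z":-0.281,"ax":0,"ay":0,"az":-0.95,"grip":1},
    {"x":-0.1007,"y":-0.4144,"z":-0.281,"ax":0,"ay":0,"az":-1,"grip":1},
    {"x":-0.1007,"y":-0.4144,"z":-0.281,"ax":0,"ay":0,"az":-1,"grip":1}
  ]
}}

```text
time: 23.55
tool_pos: [0.4698, -0.0993, 0.1945]
tcp_rot: [-2.786, -1.451, 0.001]
wrist_force: [-0.4, 0.2, -1.9]
width: 0.344
grip_force: 47.5
```

>>> {"fn": "step_arm", "kwargs": {
  "series": [
    {"x":0,"y":0,"z":0,"ax":0,"ay":0,"az":-0.15,"grip":1},
    {"x":0,"y":0,"z":0,"ax":0,"ay":0,"az":-0.334,"grip":1},
    {"x":0,"y":0,"z":0,"ax":0,"ay":0,"az":-0.334,"grip":1},
    {"x":0,"y":0,"z":0,"ax":0,"ay":0,"az":-0.334,"grip":1},
    {"x":0,"y":0,"z":0,"ax":0,"ay":0,"az":-0.334,"grip":1}
  ]
}}

```text
time: 24.05
tool_pos: [0.4713, -0.1009, 0.1947]
tcp_rot: [2.652, 1.685, -0.0]
wrist_force: [-0.1, -0.3, -3.0]
width: 0.343
grip_force: 47.5
```

```bash
python3 - <<'E'
from look import *
go([.4709,-.1004,.0735],-25); print(bot.read_state()["wrist_force"],bot.read_state()["tool_pos"])
E
```

```text
shift {'x': np.float64(0.0006), 'y': np.float64(-0.0011), 'z': np.float64(0.2424), 'az': np.float64(-0.0047)} yaw now -25.14 tilt [-0.0001 -0.0001] q6 0.18 t 24.05
[-0.14207212 -0.29854843 -3.0378455 ] [ 0.47128202 -0.10089046  0.19471511]
```

>>> {"fn": "step_arm", "kwargs": {
  "series": [
    {"x":-0.0005,"y":-0.001,"z":0.06,"ax":0,"ay":0,"az":0,"grip":1},
    {"x":-0.0005,"y":-0.001,"z":0.13,"ax":0,"ay":0,"az":0,"grip":1},
    {"x":-0.0005,"y":-0.001,"z":0.19,"ax":0,"ay":0,"az":0,"grip":1},
    {"x":-0.0005,"y":-0.001,"z":0.22,"ax":0,"ay":0,"az":0,"grip":1},
    {"x":-0.0005,"y":-0.001,"z":0.232,"ax":0,"ay":0,"az":0,"grip":1},
    {"x":-0.0005,"y":-0.001,"z":0.237,"ax":0,"ay":0,"az":0,"grip":1},
    {"x":-0.0005,"y":-0.001,"z":0.239,"ax":0,"ay":0,"az":0,"grip":1},
    {"x":-0.0005,"y":-0.001,"z":0.24,"ax":0,"ay":0,"az":0,"grip":1},
    {"x":-0.0005,"y":-0.001,"z":0.241,"ax":0,"ay":0,"az":0,"grip":1},
    {"x":-0.0005,"y":-0.001,"z":0.242,"ax":0,"ay":0,"az":0,"grip":1},
    {"x":-0.0005,"y":-0.001,"z":0.242,"ax":0,"ay":0,"az":0,"grip":1},
    {"x":-0.0005,"y":-0.001,"z":0.242,"ax":0,"ay":0,"az":0,"grip":1}
  ]
}}

```text
time: 25.25
tool_pos: [0.4704, -0.1004, 0.074]
tcp_rot: [2.649, 1.688, 0.0]
wrist_force: [0.3, 1.0, -2.5]
width: 0.348
grip_force: 47.4
```

>>> {"fn": "step_arm", "kwargs": {
  "series": [
    {"x":0,"y":0,"z":0.001,"ax":0,"ay":0,"az":0,"grip":1},
    {"x":0,"y":0,"z":0.002,"ax":0,"ay":0,"az":0,"grip":1},
    {"x":0,"y":0,"z":0.002,"ax":0,"ay":0,"az":0,"grip":1},
    {"x":0,"y":0,"z":0.002,"ax":0,"ay":0,"az":0,"grip":1}
  ]
}}

```text
time: 25.65
tool_pos: [0.4703, -0.1003, 0.0728]
tcp_rot: [-2.649, -1.688, 0.0]
wrist_force: [0.2, 0.4, -2.2]
width: 0.347
grip_force: 47.4
```

>>> {"fn": "step_arm", "kwargs": {
  "series": [
    {"x":0,"y":0,"z":0.001,"ax":0,"ay":0,"az":0,"grip":1},
    {"x":0,"y":0,"z":0.001,"ax":0,"ay":0,"az":0,"grip":1},
    {"x":0,"y":0,"z":0.001,"ax":0,"ay":0,"az":0,"grip":1}
  ]
}}

```text
time: 25.95
tool_pos: [0.4703, -0.1004, 0.0723]
tcp_rot: [-2.65, -1.688, 0.0]
wrist_force: [0.3, 0.2, -1.8]
width: 0.344
grip_force: 47.6
```

>>> {"fn": "step_arm", "kwargs": {
  "series": [
    {"x":0,"y":0,"z":0.001,"ax":0,"ay":0,"az":0,"grip":1},
    {"x":0,"y":0,"z":0.001,"ax":0,"ay":0,"az":0,"grip":1},
    {"x":0,"y":0,"z":0.001,"ax":0,"ay":0,"az":0,"grip":1}
  ]
}}

```text
time: 26.25
tool_pos: [0.4704, -0.1004, 0.0722]
tcp_rot: [-2.65, -1.688, -0.0]
wrist_force: [-1.1, -0.3, 3.6]
width: 0.347
grip_force: 48.3
```

>>> {"fn": "step_arm", "kwargs": {
  "series": [
    {"x":0,"y":0,"z":0,"ax":0,"ay":0,"az":0,"grip":0},
    {"x":0,"y":0,"z":0,"ax":0,"ay":0,"az":0,"grip":-0.5},
    {"x":0,"y":0,"z":0,"ax":0,"ay":0,"az":0,"grip":-1},
    {"x":0,"y":0,"z":0,"ax":0,"ay":0,"az":0,"grip":-1},
    {"x":0,"y":0,"z":0,"ax":0,"ay":0,"az":0,"grip":-1},
    {"x":0,"y":0,"z":0,"ax":0,"ay":0,"az":0,"grip":-1},
    {"x":0,"y":0,"z":-0.05,"ax":0,"ay":0,"az":0,"grip":-1},
    {"x":0,"y":0,"z":-0.15,"ax":0,"ay":0,"az":0,"grip":-1},
    {"x":0,"y":0,"z":-0.25,"ax":0,"ay":0,"az":0,"grip":-1},
    {"x":0,"y":0,"z":-0.35,"ax":0,"ay":0,"az":0,"grip":-1},
    {"x":0,"y":0,"z":-0.4,"ax":0,"ay":0,"az":0,"grip":-1},
    {"x":0,"y":0,"z":-0.4,"ax":0,"ay":0,"az":0,"grip":-1}
  ]
}}

```text
time: 27.45
tool_pos: [0.4733, -0.1011, 0.2777]
tcp_rot: [2.643, 1.684, 0.011]
wrist_force: [0.1, -0.3, -0.3]
width: 1.003
grip_force: 0.0
```

```bash
python3 - <<'E'
from look import *
# camera over seated with tool yaw -70 (tool x at 20 deg)
t=np.radians(20); go([.4425-.071*np.cos(t),-.266-.071*np.sin(t),.27],-70)
E
```

```text
shift {'x': np.float64(-0.4253), 'y': np.float64(-0.0171), 'z': np.float64(0.0145), 'az': np.float64(1.5001)} yaw now -25.0 tilt [ 0.0102 -0.0027] q6 0.17 t 27.45
```

>>> {"fn": "step_arm", "kwargs": {
  "series": [
    {"x":-0.448,"y":0.013,"z":0.01,"ax":0,"ay":0,"az":1,"grip":-1},
    {"x":-0.448,"y":0.013,"z":0.01,"ax":0,"ay":0,"az":1,"grip":-1},
    {"x":-0.448,"y":0.013,"z":0.01,"ax":0,"ay":0,"az":1,"grip":-1},
    {"x":-0.448,"y":0.013,"z":0.01,"ax":0,"ay":0,"az":1,"grip":-1},
    {"x":-0.448,"y":0.013,"z":0.01,"ax":0,"ay":0,"az":1,"grip":-1},
    {"x":-0.448,"y":0.013,"z":0.01,"ax":0,"ay":0,"az":1,"grip":-1},
    {"x":-0.448,"y":0.013,"z":0.01,"ax":0,"ay":0,"az":1,"grip":-1},
    {"x":-0.448,"y":0.013,"z":0.01,"ax":0,"ay":0,"az":1,"grip":-1}
  ]
}}

```text
time: 28.25
tool_pos: [0.3816, -0.305, 0.266]
tcp_rot: [-2.994, -0.946, 0.0]
wrist_force: [-0.7, -0.4, -0.3]
width: 0.997
grip_force: 0.0
```

```bash
python3 - <<'E'
from look import *
w=look({'orange':.012}); go([.4425,-.266,.055])
b=max((k for k in blobs(w,'orange',800)),key=lambda k:-abs(cen(k)-[285,115]).sum()); u,v=map(int,cen(b)); print(u,v)
(e,a,_)=cv2.fitEllipse(ray(w,b,.012)[:,:2].astype(np.float32)*1000),0,0
print(e,np.round(cv2.minEnclosingCircle(ray(w,b,.012)[:,:2].astype(np.float32)*1000)[0],1),cv2.minEnclosingCircle(ray(w,b,.012)[:,:2].astype(np.float32)*1000)[1])
cv2.imwrite("pics/w9c.png",cv2.resize(w["img"][max(v-70,0):v+70,u-70:u+70,::-1],None,fx=4,fy=4,interpolation=cv2.INTER_CUBIC))
E
```

```text
tcp [ 0.3818 -0.3048  0.2663] t 28.3
orange px [290. 114.] [ 443.2 -269.1   67.5   65.4   34.1] cen [ 443.3 -268.9]
shift {'x': np.float64(0.1438), 'y': np.float64(0.0067), 'z': np.float64(0.4226)} yaw now -54.91 tilt [-0.0005  0.0011] q6 0.23 t 28.3
289 113
((443.2933044433594, -268.92724609375), (65.85318756103516, 66.62523651123047), 133.82241821289062) [ 443.3 -269.2] 33.9391975402832
```

View pics/w9c.png

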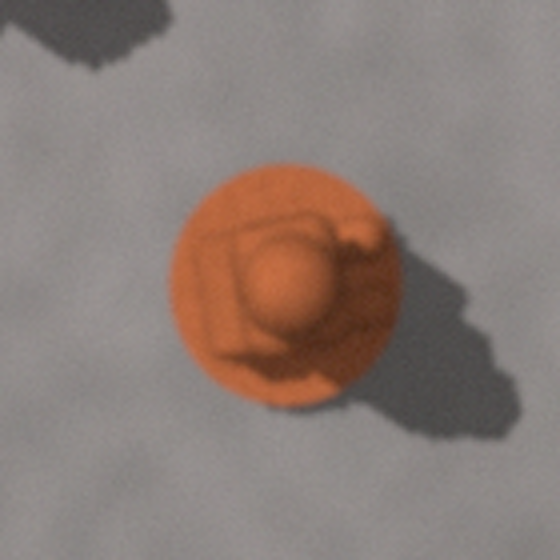

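The foot (crop centre 287,285, radius ≈116 px) is round as expected. Torso edges run at about 10° off the image vertical, with the knees to the right. I'll refine that with line segments.

```bash
python3 - <<'E'
from h import *
g=cv2.imread("pics/w9c.png")[:,:,2]; g=cv2.createCLAHE(4,(4,4)).apply(cv2.GaussianBlur(g,(0,0),3))
e=cv2.Canny(g,40,90); m=np.zeros_like(e); cv2.circle(m,(287,285),105,255,-1); e&=m
L=cv2.HoughLinesP(e,1,np.pi/180,22,minLineLength=32,maxLineGap=6)
for l in L[:,0]: print(l, round(np.degrees(np.arctan2(l[3]-l[1],l[2]-l[0])),1), round(np.hypot(l[3]-l[1],l[2]-l[0])))
E
```

```text
[225 252 236 320] 80.8 69
[324 228 363 240] 17.1 41
```

>>> {"fn": "step_arm", "kwargs": {
  "series": [
    {"x":0.07,"y":0.0125,"z":0,"ax":0,"ay":0,"az":0.3,"grip":-1},
    {"x":0.1417,"y":0.0125,"z":0,"ax":0,"ay":0,"az":0.6,"grip":-1},
    {"x":0.1417,"y":0.0125,"z":0,"ax":0,"ay":0,"az":0.88,"grip":-1},
    {"x":0.1417,"y":0.0125,"z":0,"ax":0,"ay":0,"az":1,"grip":-1}
  ]
}}

```text
time: 28.7
tool_pos: [0.4446, -0.2684, 0.2667]
tcp_rot: [-3.138, -0.137, 0.0]
wrist_force: [-0.6, -0.1, 0.6]
width: 1.001
grip_force: 0.0
```

>>> {"fn": "step_arm", "kwargs": {
  "series": [
    {"x":0,"y":0,"z":0,"ax":0,"ay":0,"az":0.28,"grip":-1},
    {"x":0,"y":0,"z":0,"ax":0,"ay":0,"az":0.56,"grip":-1},
    {"x":0,"y":0,"z":0,"ax":0,"ay":0,"az":0.84,"grip":-1},
    {"x":0,"y":0,"z":0,"ax":0,"ay":0,"az":1,"grip":-1}
  ]
}}

```text
time: 29.1
tool_pos: [0.4437, -0.2691, 0.2668]
tcp_rot: [-3.066, 0.683, -0.0]
wrist_force: [-0.4, 0.2, 0.3]
width: 0.999
grip_force: 0.0
```

>>> {"fn": "step_arm", "kwargs": {
  "series": [
    {"x":0,"y":0,"z":0,"ax":0,"ay":0,"az":0.28,"grip":-1},
    {"x":0,"y":0,"z":0.06,"ax":0,"ay":0,"az":0.56,"grip":-1},
    {"x":0,"y":0,"z":0.12,"ax":0,"ay":0,"az":0.67,"grip":-1},
    {"x":0,"y":0,"z":0.2,"ax":0,"ay":0,"az":0.67,"grip":-1},
    {"x":0,"y":0,"z":0.2,"ax":0,"ay":0,"az":0.67,"grip":-1},
    {"x":0,"y":0,"z":0.2,"ax":0,"ay":0,"az":0.67,"grip":-1},
    {"x":0,"y":0,"z":0.2,"ax":0,"ay":0,"az":0.67,"grip":-1}
  ]
}}

```text
time: 29.8
tool_pos: [0.4448, -0.271, 0.1692]
tcp_rot: [2.901, -1.203, 0.005]
wrist_force: [0.2, -0.5, 0.8]
width: 0.999
grip_force: 0.0
```

```bash
python3 - <<'E'
from look import *
go([.4433,-.269,.056],-135)
E
```

```text
shift {'x': np.float64(-0.0056), 'y': np.float64(-0.0005), 'z': np.float64(0.2264), 'az': np.float64(-0.0012)} yaw now -135.04 tilt [ 0.0029 -0.0019] q6 1.76 t 29.8
```

>>> {"fn": "step_arm", "kwargs": {
  "series": [
    {"x":-0.002,"y":0,"z":0.04,"ax":0,"ay":0,"az":0,"grip":-1},
    {"x":-0.002,"y":0,"z":0.09,"ax":0,"ay":0,"az":0,"grip":-1},
    {"x":-0.002,"y":0,"z":0.14,"ax":0,"ay":0,"az":0,"grip":-1},
    {"x":-0.002,"y":0,"z":0.18,"ax":0,"ay":0,"az":0,"grip":-1},
    {"x":-0.002,"y":0,"z":0.21,"ax":0,"ay":0,"az":0,"grip":-1},
    {"x":-0.002,"y":0,"z":0.223,"ax":0,"ay":0,"az":0,"grip":-1},
    {"x":-0.002,"y":0,"z":0.223,"ax":0,"ay":0,"az":0,"grip":-1},
    {"x":-0.002,"y":0,"z":0.223,"ax":0,"ay":0,"az":0,"grip":-1},
    {"x":-0.002,"y":0,"z":0.223,"ax":0,"ay":0,"az":0,"grip":-1},
    {"x":-0.002,"y":0,"z":0.223,"ax":0,"ay":0,"az":0,"grip":-1}
  ]
}}

```text
time: 30.8
tool_pos: [0.4432, -0.2704, 0.0565]
tcp_rot: [2.901, -1.205, 0.003]
wrist_force: [1.3, -0.3, 0.7]
width: 0.997
grip_force: 0.0
```

```bash
python3 - <<'E'
from look import *
go([.4433,-.269,.056],-135)
E
```

```text
shift {'x': np.float64(-0.0019), 'y': np.float64(-0.0021), 'z': np.float64(0.001), 'az': np.float64(-0.0033)} yaw now -135.1 tilt [ 0.0017 -0.0012] q6 1.76 t 30.8
```

>>> {"fn": "step_arm", "kwargs": {
  "series": [
    {"x":-0.0006,"y":-0.001,"z":0,"ax":0,"ay":0,"az":0,"grip":-1},
    {"x":-0.0006,"y":-0.001,"z":0,"ax":0,"ay":0,"az":0,"grip":1},
    {"x":-0.0006,"y":-0.001,"z":0,"ax":0,"ay":0,"az":0,"grip":1},
    {"x":-0.0006,"y":-0.001,"z":0,"ax":0,"ay":0,"az":0,"grip":1},
    {"x":-0.0006,"y":-0.001,"z":0,"ax":0,"ay":0,"az":0,"grip":1},
    {"x":-0.0006,"y":-0.001,"z":0,"ax":0,"ay":0,"az":0,"grip":1},
    {"x":-0.0006,"y":-0.001,"z":0,"ax":0,"ay":0,"az":0,"grip":1},
    {"x":-0.0006,"y":-0.001,"z":0,"ax":0,"ay":0,"az":0,"grip":1},
    {"x":-0.0006,"y":-0.001,"z":0,"ax":0,"ay":0,"az":0,"grip":1},
    {"x":-0.0006,"y":-0.001,"z":0,"ax":0,"ay":0,"az":0,"grip":1}
  ]
}}

```text
time: 31.8
tool_pos: [0.4426, -0.2693, 0.0553]
tcp_rot: [-2.901, 1.205, 0.0]
wrist_force: [0.0, 0.8, 1.0]
width: 0.365
grip_force: 47.7
```

```bash
python3 - <<'E'
from look import *
go([.4433,-.269,.056],-135); go([.621,.2855,.195],-105)
E
```

```text
shift {'x': np.float64(0.0006), 'y': np.float64(-0.0014), 'z': np.float64(-0.0013), 'az': np.float64(-0.0033)} yaw now -135.1 tilt [-0.      0.0001] q6 1.76 t 31.8
shift {'x': np.float64(-0.5341), 'y': np.float64(-1.036), 'z': np.float64(-0.2793), 'az': np.float64(-1.0033)} yaw now -135.1 tilt [-0.      0.0001] q6 1.76 t 31.8
```

>>> {"fn": "step_arm", "kwargs": {
  "series": [
    {"x":0,"y":0,"z":-0.06,"ax":0,"ay":0,"az":0,"grip":1},
    {"x":0,"y":0,"z":-0.15,"ax":0,"ay":0,"az":0,"grip":1},
    {"x":0,"y":0,"z":-0.24,"ax":0,"ay":0,"az":0,"grip":1},
    {"x":0,"y":0,"z":-0.33,"ax":0,"ay":0,"az":0,"grip":1},
    {"x":-0.01,"y":-0.02,"z":-0.4,"ax":0,"ay":0,"az":0,"grip":1},
    {"x":-0.04,"y":-0.078,"z":-0.4,"ax":0,"ay":0,"az":-0.1,"grip":1},
    {"x":-0.08,"y":-0.155,"z":-0.4,"ax":0,"ay":0,"az":-0.25,"grip":1},
    {"x":-0.12,"y":-0.233,"z":-0.4,"ax":0,"ay":0,"az":-0.4,"grip":1},
    {"x":-0.16,"y":-0.31,"z":-0.4,"ax":0,"ay":0,"az":-0.6,"grip":1},
    {"x":-0.2,"y":-0.388,"z":-0.4,"ax":0,"ay":0,"az":-0.8,"grip":1},
    {"x":-0.235,"y":-0.456,"z":-0.4,"ax":0,"ay":0,"az":-1,"grip":1},
    {"x":-0.26,"y":-0.504,"z":-0.4,"ax":0,"ay":0,"az":-1,"grip":1}
  ]
}}

```text
time: 33.0
tool_pos: [0.5293, 0.0031, 0.2547]
tcp_rot: [-3.115, 0.407, 0.001]
wrist_force: [-0.1, -0.7, -2.6]
width: 0.369
grip_force: 47.4
```

```bash
python3 - <<'E'
from look import *
go([.621,.2855,.195],-105); print(bot.read_state()["tool_pos"])
E
```

```text
shift {'x': np.float64(0.0323), 'y': np.float64(-0.593), 'z': np.float64(0.1194), 'az': np.float64(0.0041)} yaw now -104.88 tilt [-0.0007  0.0005] q6 1.79 t 33.0
[0.52932415 0.00305469 0.254654  ]
```

>>> {"fn": "step_arm", "kwargs": {
  "series": [
    {"x":0.004,"y":-0.07,"z":0,"ax":0,"ay":0,"az":-0.1,"grip":1},
    {"x":0.008,"y":-0.15,"z":0,"ax":0,"ay":0,"az":-0.2,"grip":1},
    {"x":0.012,"y":-0.23,"z":0,"ax":0,"ay":0,"az":-0.3,"grip":1},
    {"x":0.017,"y":-0.31,"z":0,"ax":0,"ay":0,"az":-0.4,"grip":1},
    {"x":0.021,"y":-0.39,"z":0,"ax":0,"ay":0,"az":-0.5,"grip":1},
    {"x":0.026,"y":-0.47,"z":0,"ax":0,"ay":0,"az":-0.5,"grip":1},
    {"x":0.029,"y":-0.54,"z":0.03,"ax":0,"ay":0,"az":-0.5,"grip":1},
    {"x":0.0323,"y":-0.593,"z":0.06,"ax":0,"ay":0,"az":-0.5,"grip":1},
    {"x":0.0323,"y":-0.593,"z":0.1194,"ax":0,"ay":0,"az":-0.5,"grip":1},
    {"x":0.0323,"y":-0.593,"z":0.1194,"ax":0,"ay":0,"az":-0.5,"grip":1},
    {"x":0.0323,"y":-0.593,"z":0.1194,"ax":0,"ay":0,"az":-0.5,"grip":1},
    {"x":0.0323,"y":-0.593,"z":0.1194,"ax":0,"ay":0,"az":-0.5,"grip":1}
  ]
}}

```text
time: 34.2
tool_pos: [0.6228, 0.2823, 0.197]
tcp_rot: [-3.141, 0.004, -0.003]
wrist_force: [0.3, 0.0, -0.7]
width: 0.366
grip_force: 47.4
```

```bash
python3 - <<'E'
from look import *
go([.621,.2855,.0745]); print(bot.read_state()["tool_pos"])
E
```

```text
shift {'x': np.float64(-0.0041), 'y': np.float64(-0.0063), 'z': np.float64(0.2451)} yaw now -90.14 tilt [0.0016 0.0005] q6 1.96 t 34.2
[0.62282706 0.2823037  0.19704422]
```

>>> {"fn": "step_arm", "kwargs": {
  "series": [
    {"x":-0.003,"y":-0.0055,"z":0.05,"ax":0,"ay":0,"az":0,"grip":1},
    {"x":-0.003,"y":-0.0055,"z":0.11,"ax":0,"ay":0,"az":0,"grip":1},
    {"x":-0.003,"y":-0.0055,"z":0.17,"ax":0,"ay":0,"az":0,"grip":1},
    {"x":-0.003,"y":-0.0055,"z":0.21,"ax":0,"ay":0,"az":0,"grip":1},
    {"x":-0.003,"y":-0.0055,"z":0.22,"ax":0,"ay":0,"az":0,"grip":1},
    {"x":-0.003,"y":-0.0055,"z":0.22,"ax":0,"ay":0,"az":0,"grip":1},
    {"x":-0.003,"y":-0.0055,"z":0.22,"ax":0,"ay":0,"az":0,"grip":1},
    {"x":-0.003,"y":-0.0055,"z":0.22,"ax":0,"ay":0,"az":0,"grip":1},
    {"x":-0.003,"y":-0.0055,"z":0.22,"ax":0,"ay":0,"az":0,"grip":1}
  ]
}}

```text
time: 35.1
tool_pos: [0.6218, 0.2859, 0.0876]
tcp_rot: [-3.14, 0.003, -0.004]
wrist_force: [0.7, -0.1, -1.1]
width: 0.366
grip_force: 47.4
```

```bash
python3 - <<'E'
from look import *
go([.621,.2855,.0745]); print(bot.read_state()["tool_pos"])
E
```

```text
shift {'x': np.float64(-0.0017), 'y': np.float64(0.0008), 'z': np.float64(0.0261)} yaw now -90.1 tilt [0.0028 0.0012] q6 1.97 t 35.1
[0.62179505 0.28587133 0.08756769]
```

>>> {"fn": "step_arm", "kwargs": {
  "series": [
    {"x":-0.001,"y":0.0008,"z":0.008,"ax":0,"ay":0,"az":0,"grip":1},
    {"x":-0.001,"y":0.0008,"z":0.014,"ax":0,"ay":0,"az":0,"grip":1},
    {"x":-0.001,"y":0.0008,"z":0.019,"ax":0,"ay":0,"az":0,"grip":1},
    {"x":-0.001,"y":0.0008,"z":0.021,"ax":0,"ay":0,"az":0,"grip":1},
    {"x":-0.001,"y":0.0008,"z":0.022,"ax":0,"ay":0,"az":0,"grip":1},
    {"x":-0.001,"y":0.0008,"z":0.022,"ax":0,"ay":0,"az":0,"grip":1},
    {"x":-0.001,"y":0.0008,"z":0.022,"ax":0,"ay":0,"az":0,"grip":1},
    {"x":-0.001,"y":0.0008,"z":0.022,"ax":0,"ay":0,"az":0,"grip":1}
  ]
}}

```text
time: 35.9
tool_pos: [0.6203, 0.2851, 0.0748]
tcp_rot: [-3.141, 0.003, -0.0]
wrist_force: [-0.1, -0.0, -1.5]
width: 0.37
grip_force: 47.4
```

```bash
python3 - <<'E'
from look import *
go([.621,.2855,.0733]); print(bot.read_state()["tool_pos"])
E
```

```text
shift {'x': np.float64(0.0014), 'y': np.float64(-0.0008), 'z': np.float64(0.003)} yaw now -90.1 tilt [0.0003 0.0001] q6 1.97 t 35.9
[0.6202952  0.28512296 0.07479887]
```

>>> {"fn": "step_arm", "kwargs": {
  "series": [
    {"x":0.001,"y":-0.0004,"z":0.001,"ax":0,"ay":0,"az":0,"grip":1},
    {"x":0.001,"y":-0.0004,"z":0.002,"ax":0,"ay":0,"az":0,"grip":1},
    {"x":0.001,"y":-0.0004,"z":0.003,"ax":0,"ay":0,"az":0,"grip":1},
    {"x":0.001,"y":-0.0004,"z":0.003,"ax":0,"ay":0,"az":0,"grip":1},
    {"x":0.001,"y":-0.0004,"z":0.003,"ax":0,"ay":0,"az":0,"grip":1}
  ]
}}

```text
time: 36.4
tool_pos: [0.6208, 0.2853, 0.0734]
tcp_rot: [-3.141, 0.003, -0.0]
wrist_force: [-0.9, 0.2, -0.2]
width: 0.373
grip_force: 47.5
```

>>> {"fn": "step_arm", "kwargs": {
  "series": [
    {"x":0,"y":0,"z":0.001,"ax":0,"ay":0,"az":0,"grip":1},
    {"x":0,"y":0,"z":0.001,"ax":0,"ay":0,"az":0,"grip":1},
    {"x":0,"y":0,"z":0.001,"ax":0,"ay":0,"az":0,"grip":1}
  ]
}}

```text
time: 36.7
tool_pos: [0.6208, 0.2854, 0.0734]
tcp_rot: [-3.141, 0.003, -0.001]
wrist_force: [-2.0, -0.1, 4.5]
width: 0.367
grip_force: 48.4
```

Contact; release and rise.

>>> {"fn": "step_arm", "kwargs": {
  "series": [
    {"x":0,"y":0,"z":0,"ax":0,"ay":0,"az":0,"grip":0},
    {"x":0,"y":0,"z":0,"ax":0,"ay":0,"az":0,"grip":-0.5},
    {"x":0,"y":0,"z":0,"ax":0,"ay":0,"az":0,"grip":-1},
    {"x":0,"y":0,"z":0,"ax":0,"ay":0,"az":0,"grip":-1},
    {"x":0,"y":0,"z":0,"ax":0,"ay":0,"az":0,"grip":-1},
    {"x":0,"y":0,"z":0,"ax":0,"ay":0,"az":0,"grip":-1},
    {"x":0,"y":0,"z":-0.05,"ax":0,"ay":0,"az":0,"grip":-1},
    {"x":0,"y":0,"z":-0.15,"ax":0,"ay":0,"az":0,"grip":-1},
    {"x":0,"y":0,"z":-0.25,"ax":0,"ay":0,"az":0,"grip":-1},
    {"x":0,"y":0,"z":-0.35,"ax":0,"ay":0,"az":0,"grip":-1},
    {"x":0,"y":0,"z":-0.42,"ax":0,"ay":0,"az":0,"grip":-1},
    {"x":0,"y":0,"z":-0.42,"ax":0,"ay":0,"az":0,"grip":-1}
  ]
}}

```text
time: 37.9
tool_pos: [0.624, 0.2867, 0.2918]
tcp_rot: [-3.136, 0.003, -0.02]
wrist_force: [0.9, -0.1, 0.8]
width: 1.001
grip_force: 0.0
```

```bash
python3 - <<'E'
from look import *
# pull back so the camera is over the round disc
go([.55,.2855,.28]); go([.43,.16,.28]); go([.36,.2,.3])
E
```

```text
shift {'x': np.float64(-0.1484), 'y': np.float64(0.0028), 'z': np.float64(0.0216)} yaw now -90.09 tilt [0.013  0.0054] q6 1.97 t 37.9
shift {'x': np.float64(-0.3879), 'y': np.float64(0.2542), 'z': np.float64(0.0171)} yaw now -90.09 tilt [0.013  0.0054] q6 1.97 t 37.9
shift {'x': np.float64(-0.5275), 'y': np.float64(0.1742), 'z': np.float64(-0.0243)} yaw now -90.09 tilt [0.013  0.0054] q6 1.97 t 37.9
```

>>> {"fn": "step_arm", "kwargs": {
  "series": [
    {"x":-0.148,"y":0,"z":0,"ax":0,"ay":0,"az":0,"grip":-1},
    {"x":-0.148,"y":0,"z":0,"ax":0,"ay":0,"az":0,"grip":-1},
    {"x":-0.148,"y":0,"z":0,"ax":0,"ay":0,"az":0,"grip":-1},
    {"x":-0.148,"y":0,"z":0,"ax":0,"ay":0,"az":0,"grip":-1},
    {"x":-0.148,"y":0,"z":0,"ax":0,"ay":0,"az":0,"grip":-1}
  ]
}}

```text
time: 38.4
tool_pos: [0.5473, 0.2854, 0.2824]
tcp_rot: [3.142, -0.003, 0.001]
wrist_force: [-0.3, 0.3, 0.2]
width: 1.002
grip_force: 0.0
```

```bash
python3 - <<'E'
from look import *
w=look({'orange':.03},"f1")
for b in blobs(w,'orange',800): print(cv2.minEnclosingCircle(ray(w,b,.03)[:,:2].astype(np.float32)*1000))
go([.385,.19,.29])
E
```

```text
tcp [0.5474 0.2853 0.2824] t 38.45
orange px [284. 111.] [620.7 285.3  68.5  68.1  89.9] cen [620.8 285.7]
((620.6907348632812, 285.7361145019531), 34.852657318115234)
shift {'x': np.float64(-0.3245), 'y': np.float64(0.1913), 'z': np.float64(-0.0152)} yaw now -90.12 tilt [ 0.0003 -0.    ] q6 2.01 t 38.45
```

>>> {"fn": "step_arm", "kwargs": {
  "series": [
    {"x":-0.3245,"y":0.1913,"z":0,"ax":0,"ay":0,"az":0,"grip":-1},
    {"x":-0.3245,"y":0.1913,"z":0,"ax":0,"ay":0,"az":0,"grip":-1},
    {"x":-0.3245,"y":0.1913,"z":0,"ax":0,"ay":0,"az":0,"grip":-1},
    {"x":-0.3245,"y":0.1913,"z":0,"ax":0,"ay":0,"az":0,"grip":-1},
    {"x":-0.3245,"y":0.1913,"z":0,"ax":0,"ay":0,"az":0,"grip":-1},
    {"x":-0.3245,"y":0.1913,"z":0,"ax":0,"ay":0,"az":0,"grip":-1},
    {"x":-0.3245,"y":0.1913,"z":0,"ax":0,"ay":0,"az":0,"grip":-1}
  ]
}}

```text
time: 39.15
tool_pos: [0.3857, 0.1905, 0.2831]
tcp_rot: [-3.141, 0.003, -0.002]
wrist_force: [0.7, 0.6, 0.5]
width: 1.001
grip_force: 0.0
```

```bash
python3 - <<'E'
from look import *
w=look({'blue':.03,'yellow':.03},"f2",500); go([.39,.0,.28])
for col in('blue','yellow'):
    for b in blobs(w,col,500):
        P=ray(w,b,.03)[:,:2]*1000; a=cv2.approxPolyDP(np.float32(P).reshape(-1,1,2),4,True)[:,0]; print(col,np.round(a).tolist())
E
```

```text
tcp [0.3857 0.1905 0.283 ] t 39.2
blue px [220. 126.] [440.9 267.8  70.5  59.7 -60.8] cen [442.7 266.8]
yellow px [364. 125.] [443.5  95.8  90.9  63.8  12.9] cen [443.3  96.4]
shift {'x': np.float64(0.0094), 'y': np.float64(0.381), 'z': np.float64(0.0058)} yaw now -90.11 tilt [0.0007 0.0003] q6 1.97 t 39.2
blue [[483.0, 252.0], [450.0, 308.0], [422.0, 297.0], [418.0, 280.0], [404.0, 274.0], [432.0, 223.0]]
yellow [[480.0, 136.0], [401.0, 119.0], [405.0, 61.0], [411.0, 56.0], [480.0, 73.0], [478.0, 92.0], [489.0, 96.0]]
```

>>> {"fn": "step_arm", "kwargs": {
  "series": [
    {"x":-0.025,"y":-0.15,"z":0,"ax":0,"ay":0,"az":0,"grip":-1},
    {"x":-0.025,"y":-0.15,"z":0,"ax":0,"ay":0,"az":0,"grip":-1},
    {"x":-0.025,"y":-0.15,"z":0,"ax":0,"ay":0,"az":0,"grip":-1},
    {"x":-0.025,"y":-0.15,"z":0,"ax":0,"ay":0,"az":0,"grip":-1}
  ]
}}

```text
time: 39.6
tool_pos: [0.3724, 0.2656, 0.2822]
tcp_rot: [3.14, 0.0, -0.001]
wrist_force: [0.5, -0.2, -0.8]
width: 1.001
grip_force: 0.0
```

```bash
python3 - <<'E'
from look import *
w=look({'blue':.03},"fb",500); pickle.dump(w,open("fb.pkl","wb"))
E
```

```text
tcp [0.3724 0.2651 0.2822] t 39.65
blue px [285. 113.] [443.3 265.1  59.8  59.7 -61. ] cen [443.4 265.3]
```

>>> {"fn": "step_arm", "kwargs": {
  "series": [
    {"x":0,"y":0.32,"z":0,"ax":0,"ay":0,"az":0,"grip":-1},
    {"x":0,"y":0.32,"z":0,"ax":0,"ay":0,"az":0,"grip":-1},
    {"x":0,"y":0.32,"z":0,"ax":0,"ay":0,"az":0,"grip":-1},
    {"x":0,"y":0.32,"z":0,"ax":0,"ay":0,"az":0,"grip":-1},
    {"x":0,"y":0.32,"z":0,"ax":0,"ay":0,"az":0,"grip":-1},
    {"x":0,"y":0.32,"z":0,"ax":0,"ay":0,"az":0,"grip":-1}
  ]
}}

```text
time: 40.25
tool_pos: [0.3719, 0.1052, 0.2828]
tcp_rot: [-3.141, 0.005, -0.001]
wrist_force: [-0.6, -0.0, 0.2]
width: 0.998
grip_force: 0.0
```

```bash
python3 - <<'E'
from look import *
w=look({'yellow':.03},"fy",500); pickle.dump(w,open("fy.pkl","wb"))
E
```

```text
tcp [0.3718 0.1057 0.2827] t 40.3
yellow px [284. 111.] [444.7 105.1  82.7  42.   12.9] cen [444.8 105.1]
```

>>> {"fn": "step_arm", "kwargs": {
  "series": [
    {"x":0.054,"y":0.41,"z":0,"ax":0,"ay":0,"az":0,"grip":-1},
    {"x":0.054,"y":0.41,"z":0,"ax":0,"ay":0,"az":0,"grip":-1},
    {"x":0.054,"y":0.41,"z":0,"ax":0,"ay":0,"az":0,"grip":-1},
    {"x":0.054,"y":0.41,"z":0,"ax":0,"ay":0,"az":0,"grip":-1},
    {"x":0.054,"y":0.41,"z":0,"ax":0,"ay":0,"az":0,"grip":-1},
    {"x":0.054,"y":0.41,"z":0,"ax":0,"ay":0,"az":0,"grip":-1},
    {"x":0.054,"y":0.41,"z":0,"ax":0,"ay":0,"az":0,"grip":-1}
  ]
}}

```text
time: 41.0
tool_pos: [0.3985, -0.0985, 0.2823]
tcp_rot: [-3.14, 0.0, 0.001]
wrist_force: [0.4, 0.5, -0.9]
width: 1.0
grip_force: 0.0
```

```bash
python3 - <<'E'
from look import *
w=look({'green':.03},None,500); plus(w,.03)
out=[]
for c,(x,y) in ((pickle.load(open("fb.pkl","rb")),(.4432,.2654)),(pickle.load(open("fy.pkl","rb")),(.4445,.1051)),(w,(.4709,-.1004))):
    u,v=proj(c,[x,y,.0186])[0].astype(int); print(u,v)
    out.append(cv2.resize(cv2.getRectSubPix(c["img"],(100,100),(float(u),float(v)))[:,:,::-1],(266,266),interpolation=cv2.INTER_CUBIC))
cv2.imwrite("pics/fin.png",np.hstack(out))
E
```

```text
tcp [ 0.3984 -0.0982  0.2824] t 41.05
green px [287. 112.] [ 470.9 -100.9   72.8   72.8  -69.7] cen [ 471.  -100.6]
plus px [287. 112.] cen [ 471.  -100.6] arm -25.7
284 114
284 112
286 112
```

View pics/fin.png

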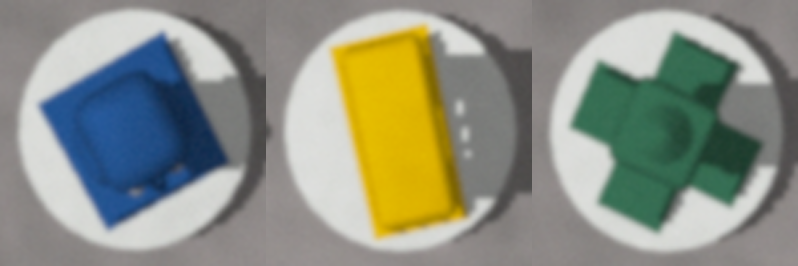

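The three tiles show the bust, arch and totem upright and centred on their discs (tile centres ≈133, 399, 665), aligned with the inlays. The seated figure measured within 0.5 mm of its disc centre. The arm is clear at z = 0.28, so I'm handing in.

```bash
python3 -c "
from workcell import bot
print(bot.finish_job())"
```

```text
the job is handed in; nothing more can be done
None
```

I stood all four maquettes upright on their matching discs and handed the job in at about 41 s; last-look measurements put each within about 1 mm of its disc's centre and about 1° of its inlay, and I never moved the gripper near the brush pot or glaze jar.

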